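# Put the chromatography columns away and book the tray in

### The job

Someone has left the vial rack standing on the grey column tray: first lift it off and stand it upright in the white spill tray, then lay every steel column from the blue mat flat in a compartment of its own, all with the red end towards the tray's barcode label, and the spanner flat in its shallow slot along the tray's side; set the columns down rather than dropping them. When all are in, take the barcode scanner from its rest, point its window at the barcode from 5 to 10 cm away with the scan line along the row of bars, hold it steady there for a good second, and lay it back in its rest the way you found it. Leave the other things on the bench where they are and keep the vial rack upright throughout.

Things in the scene. Friction and masses are not known exactly. Their poses are not given: they have to be found in the camera images.
- column_tray: Grey fixed tray 206 (x) by 234 (y) by 26 mm high; origin under its middle. Along x, 196 long inside: 4 column compartments, 32 wide, at y = -92, -46, 0, 46 mm, floor 10 mm above bench, ribs 26; and a shallow spanner slot, 40 wide, at y = 92, floor at 19. Finger well across it at |x| < 35: no ribs or walls there, floor at 3. Barcode flange at its +x end.
- barcode (a point): Centre of the white barcode label, 32 by 80 mm, face up on the tray's flange (123 mm along the tray's +x, 20 mm above the bench). The row of bars runs along the tray's y; each bar is 22 mm long, along the tray's x.
- mat: Blue flat mat, 290 by 240 by 2 mm, fixed; origin at its underside's centre. The used columns lie on it.
- column1: Steel column 176 mm long, 180 g (may be absent): 14 mm round tube, hexagonal 20 mm nuts from 55 to 79 mm either side of the middle, paper sleeve; red band and red plug at one end, black plug at the other. Origin: its middle, on the axis (10 mm above what the nuts lie on); own x points to the red end. May lie on any side of its nuts. All alike, any compartment will do.
- column1_red (a point): Tip of the red plug of column1, on its axis, 88 mm from the middle.
- column2: Steel column 176 mm long, 180 g (may be absent): 14 mm round tube, hexagonal 20 mm nuts from 55 to 79 mm either side of the middle, paper sleeve; red band and red plug at one end, black plug at the other. Origin: its middle, on the axis (10 mm above what the nuts lie on); own x points to the red end. May lie on any side of its nuts. All alike, any compartment will do.
- column2_red (a point): Tip of the red plug of column2, on its axis, 88 mm from the middle.
- column3: Steel column 176 mm long, 180 g (may be absent): 14 mm round tube, hexagonal 20 mm nuts from 55 to 79 mm either side of the middle, paper sleeve; red band and red plug at one end, black plug at the other. Origin: its middle, on the axis (10 mm above what the nuts lie on); own x points to the red end. May lie on any side of its nuts. All alike, any compartment will do.
- column3_red (a point): Tip of the red plug of column3, on its axis, 88 mm from the middle.
- column4: Steel column 176 mm long, 180 g (may be absent): 14 mm round tube, hexagonal 20 mm nuts from 55 to 79 mm either side of the middle, paper sleeve; red band and red plug at one end, black plug at the other. Origin: its middle, on the axis (10 mm above what the nuts lie on); own x points to the red end. May lie on any side of its nuts. All alike, any compartment will do.
- column4_red (a point): Tip of the red plug of column4, on its axis, 88 mm from the middle.
- vial_rack: Blue block full of amber vials with white and blue caps, 120 (its x) by 58 mm (its y), solid up to 34 mm, 50 mm over the caps, 0.15 to 0.31 kg; origin: centre of underside. At the start it stands on the ribs of the column tray, over the label end.
- spill_tray: Shallow open white plastic tray, fixed, 140 mm (its x) by 180 mm (its y) by 16 mm high outside, walls 4 mm, floor 4 mm thick; origin at the centre of its underside. Empty at the start; the vial rack fits in with its long side along the tray's y.
- scanner: Grey barcode scanner, 0.13 to 0.21 kg: level handle 130 long, 34 wide, 26 mm high, bent-down head 58 mm wide. Origin: the grip, middle of the handle's underside, near its balance point; x along the handle to the head, z up. Handle spans x = -75 to 55 mm; the head reaches x = 99 mm and 28 mm below the underside. Reads continuously; nothing to press.
- scanner_window (a point): Middle of the scanner's dark red window, at x = 88, z = -20 mm in the scanner's frame. The point's z axis is the beam, forward and 55 degrees down when the handle is level; its x axis (the scanner's y) is the direction of the scan line. Reads a label 40 to 120 mm in front of the window.
- scanner_rest: Grey fixed stand, base 110 by 76 by 8 mm; origin: centre of underside. Cross bars at x = -45 and 36 mm (12 thick), tops 45 mm above bench, carry the handle; side lips 46 mm apart, 14 mm high. Between the bars the handle is free for fingers. At the start the scanner's origin is 45 mm above the rest's and its head points along the rest's +x.
- spanner: Open-ended steel spanner, 120 g, lying flat: 172 mm (its x) by 31 mm over the jaws (from 48 to 86 mm either side of the middle, 7 mm thick), the same at both ends; shank between them 14 mm wide, 6 mm thick. Origin: middle of its underside.
- marker: White and blue marker pen, 130 by 17 mm, lying; bystander.
- tape: Yellow roll of tape lying flat, 72 mm wide, 22 mm high; bystander.
- jar: Small glass jar with white cap, 52 mm wide, 62 mm tall; bystander.
- amber_bottle: Amber reagent bottle, 80 mm wide, 170 mm tall; bystander.
- beaker: Glass beaker, 72 mm wide, 85 mm tall; bystander.
- mouse: Grey computer mouse, 105 by 60 by 32 mm; bystander.
There are look-alikes about, which are no part of the job. There is more than one size of the scanner; the one meant has the size given above.

How it is judged:
By the outcome, as a careful person would: the job done as asked, in the order asked, and still so for the second after the job is handed in, with the robot touching nothing.
Of column1, column2, column3, column4 only 2 to 4 are there at a start; the rules pass over those that are not, and their reading is None.
At some moment in a run one of column1, column2, column3, column4 may be knocked a few centimetres aside while the robot is not near it.
It also fails if it takes over 210 s, if anything falls off the work surface, if the arm or the gripper's body presses on something with over 40 N, if the wrist force passes 120 N, or if a joint passes its speed limit or range.

### The arm

A 7-joint arm with a two-finger parallel gripper is mounted at the origin on the work surface. World frame = base frame: x ahead of the robot, y to its left, z up, the work surface at z = 0. Lengths are in m, angles in rad, forces in N, time in s.
With the tool pointing down it reaches from about 0.35 to 0.9 m from the base axis. Payload 7.2 kg.
Tool frame: the origin (TCP) lies between the finger pads; the fingertips stand 8 mm ahead of it and the grasp point (between the pads) lies 11 mm behind it; z points along the fingers, y is the line along which they close (so a half turn about z gives the same grasp; the last joint's range is limited). The gripper opens to 88 mm and grips with 3 to 60 N. Pads are 20 mm wide; open, the fingers measure 115 mm over their backs; the gripper's body (75 mm by 178 mm) begins 61 mm behind the grasp point.
Start: joints at [1.062, 0.411, -0.013, 1.596, 0.006, 1.134, -0.082], TCP at [0.267, -0.565, 0.231] pointing down, gripper open.
Joint ranges: [-2.95, 2.95], [-0.29, 1.99], [-1.47, 1.44], [0.14, 2.54], [-1.03, 4.17], [0.13, 1.85], [-2.86, 2.86]. Speed limits (rad/s): [2.39, 2.39, 3.01, 3.01, 3.14, 3.14, 3.14].

### API

Orientations are given as a 3x3 rotation matrix whose columns are the frame's x, y, z axes.
In Python, from bench import bot gives the robot as it stands. The module is installed in compiled form; this text tells all that it offers.
- The arm moves only by the tool move_arm, never from a script. Its argument "moves" is a list of rows, each an object with "grip": the opening, from 0 (shut) to 1 (fully open); "translation": the shift along the world's x, y, z in mm, a list of three; "turn": the turn, a rotation vector about the world's x, y, z in rad, a list of three. A call has 1 to 12 rows; each row is the pose to reach, as a shift and turn from the pose commanded when the call began; what a row does not reach only later rows make up. A row lasts 1/8 s, in which the tool goes at most 62.5 mm and 10.7 degrees, less where a joint would pass 70% of its speed; a pose out of reach is approached as far as the arm can. A call with a gripper value outside its range is refused whole. The fingers move at their own pace and stop on an object; "grip_force" is the grip in N (left out, the last holds). Time passes only in rows, so rows that repeat a pose let the fingers close. It gives the time, the measured TCP pose, the force, the opening and the grip force at its end, in the units of the state.
- bot.state(): the state, without advancing time (a new reading comes with each control period).
- bot.get_image(name): name is "scene" or "top" or "wrist"; returns a dict with "image" (400x640x3 uint8, red, green, blue), "camera_matrix" (3x3 intrinsics, pixels), "rvec" (rotation vector, rad) and "tvec" (3), from world to camera coordinates, as OpenCV has them. Camera axes: x right, y down, z forward; pixel columns grow to the right and rows downward; lengths in m; the calibration is good to about 2 mm. A picture is of the moment at which its call begins. There is no depth.
- bot.job_done(): hands the job in; it is judged then, once.
Trained networks look in a picture, given as the dict that the camera call returned (one of the last four; its "shot" number tells which), for a name from the list of things; names that differ only in an ending like _2 or _b are one class to them, and where a whole thing is asked for, a point or a joint stands for the part that bears it (a point fixed in the world has none). Each returns a list of dicts, best first, with "p" (0 to 1); they miss things now and then, are a little off and sometimes report something else, mostly with a low value. They report only what shows in the picture. A call takes as long as a camera call. They do not tell look-alikes from the thing itself.
- bot.look_for(query, picture): "rect" ([centre column, centre row, width, height] in pixels, round what is visible of it).
- bot.pinpoint(query, picture): "xy" ([column, row] in pixels: a listed point, or the origin of a listed thing).
The state is a dict: "t": time; "qpos": joint angles; "qd": joint speeds; "tau": joint torques, N m; "position": TCP position; "orientation": TCP orientation; "force": force on the tool from outside, world axes, zero at the start; "torque": the same for the moment, N m; "width": opening from 0.0 (shut) to 1.0 (fully open); "grasp_force": force on a finger pad.
Only numpy, scipy, OpenCV 4.12 (cv2) and the standard library are available. Lean on these libraries where they do the work, as an engineer would, in place of code of your own. Each camera call takes 0.05 s, during which the arm holds its last target. There are 200 camera calls.

## Working session

There is one attempt and no reset: what is moved stays moved. The work goes in short steps, Python scripts to look and compute and a tool call to move; the robot and the scene stay as the last step left them, time stands still between calls to the robot, and variables do not carry over. Pictures are saved under pics/ and viewed, at most 14 in all, crops included, and the job is handed in when it is done.

Besides the shell and the picture viewer there is one more tool, called after "Call:" by a JSON object that holds its "method" and its "body". move_arm: Moves the arm, as the interface text tells. Its arguments: {"type":"object","properties":{"moves":{"type":"array","items":{"type":"object","properties":{"grip":{"type":"number"},"translation":{"type":"array","items":{"type":"number"}},"turn":{"type":"array","items":{"type":"number"}}}}},"grip_force":{"type":"number"}},"required":["moves"]}

```bash
mkdir -p pics; cat > h.py <<'E'
from bench import bot
import numpy as np, cv2
def shot(n,save=None):
    p=bot.get_image(n)
    if save: cv2.imwrite('pics/'+save+'.png',p['image'][:,:,::-1])
    return p
def to_world(p,uv,z):
    R=cv2.Rodrigues(np.array(p['rvec'],float))[0];t=np.array(p['tvec'],float).ravel()
    d=R.T@np.linalg.inv(np.array(p['camera_matrix']))@np.array([uv[0],uv[1],1.]);c=-R.T@t
    return c+d*(z-c[2])/d[2]
def to_px(p,X):
    return cv2.projectPoints(np.array(X,float).reshape(-1,3),np.array(p['rvec'],float),np.array(p['tvec'],float),np.array(p['camera_matrix'],float),None)[0].reshape(-1,2)
E
python3 - <<'E'
from h import *
print(bot.state())
for n in('top','scene'):
    p=shot(n,n+'0')
    for q in 'column_tray barcode mat column1 column1_red vial_rack spill_tray scanner scanner_window scanner_rest spanner'.split():
        r=bot.pinpoint(q,p)
        print(n,q,[(np.round(a['xy']).tolist(),round(a['p'],2),np.round(to_world(p,a['xy'],.01)[:2],3).tolist()) for a in r[:7]])
E
```

```text
{'t': 0.0, 'qpos': array([ 1.06178261,  0.41185027, -0.01273314,  1.59704471,  0.00562682,
        1.13430731, -0.08218155]), 'qd': array([ 1.18166196e-03, -1.29024023e-03,  2.10437070e-05,  8.97152113e-04,
        4.35795790e-04,  8.34855793e-04,  9.01627454e-04]), 'tau': array([-3.45898416e-04, -5.87949729e+01,  6.41480740e-01, -2.91076720e+01,
       -5.38615335e-02,  1.83616817e-02,  2.55510640e-04]), 'position': array([ 0.26642584, -0.56481947,  0.22983962]), 'orientation': array([[ 9.04373225e-01,  4.26741671e-01, -7.84862981e-04],
       [ 4.26742374e-01, -9.04372205e-01,  1.36414983e-03],
       [-1.27668685e-04, -1.56863488e-03, -9.99998762e-01]]), 'force': array([ 0.14387867,  0.15878638, -0.01419554]), 'torque': array([ 0.00456159, -0.00041195, -0.06840956]), 'grasp_force': 0.0, 'width': 0.9974342981714572}
top column_tray [([308.0, 200.0], 0.65, [0.508, -0.021])]
top barcode [([304.0, 162.0], 0.56, [0.638, -0.007])]
top mat [([214.0, 212.0], 0.87, [0.467, 0.295]), ([337.0, 117.0], 0.29, [0.791, -0.116])]
top column1 [([215.0, 219.0], 0.79, [0.443, 0.29]), ([215.0, 178.0],
[... 1157 characters left out ...]
4]), ([350.0, 216.0], 0.34, [0.548, 0.018])]
scene column1_red [([354.0, 235.0], 0.51, [0.621, -0.002])]
scene vial_rack [([351.0, 214.0], 0.74, [0.541, 0.025]), ([294.0, 302.0], 0.32, [0.766, -0.221])]
scene spill_tray [([205.0, 221.0], 0.72, [0.433, -0.376]), ([333.0, 214.0], 0.25, [0.525, -0.026])]
scene scanner [([209.0, 252.0], 0.91, [0.552, -0.381]), ([141.0, 300.0], 0.91, [0.647, -0.545]), ([210.0, 165.0], 0.78, [0.163, -0.327]), ([430.0, 186.0], 0.56, [0.504, 0.316])]
scene scanner_window [([114.0, 317.0], 0.93, [0.67, -0.601]), ([245.0, 245.0], 0.88, [0.56, -0.288])]
scene scanner_rest [([217.0, 264.0], 0.9, [0.596, -0.367]), ([257.0, 277.0], 0.31, [0.671, -0.283])]
scene spanner []
```

```bash
python3 - <<'E'
import cv2
a=cv2.imread('pics/top0.png'); b=cv2.imread('pics/scene0.png')
cv2.imwrite('pics/t0c.png',cv2.resize(a[85:325,150:500],None,fx=2.28,fy=2.28,interpolation=2))
cv2.imwrite('pics/s0c.png',cv2.resize(b[120:340,80:480],None,fx=2,fy=2,interpolation=2))
E
```

```text
(no output)
```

View pics/t0c.png

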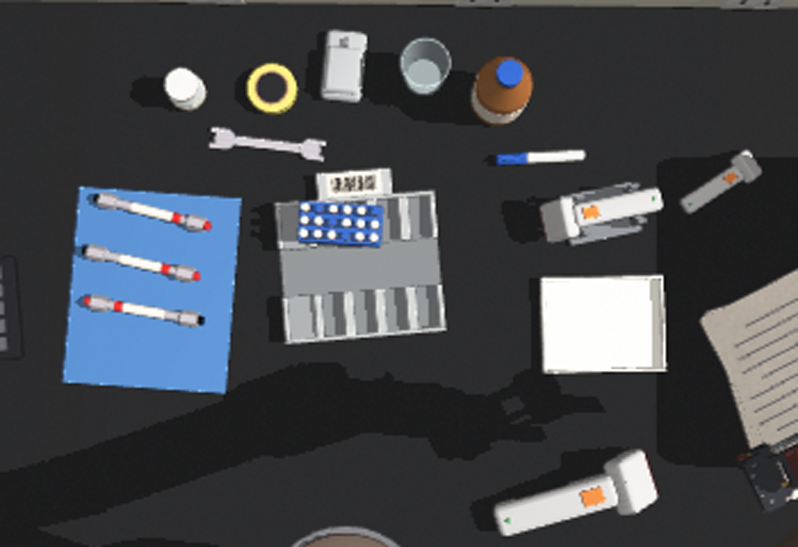

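View pics/s0c.png

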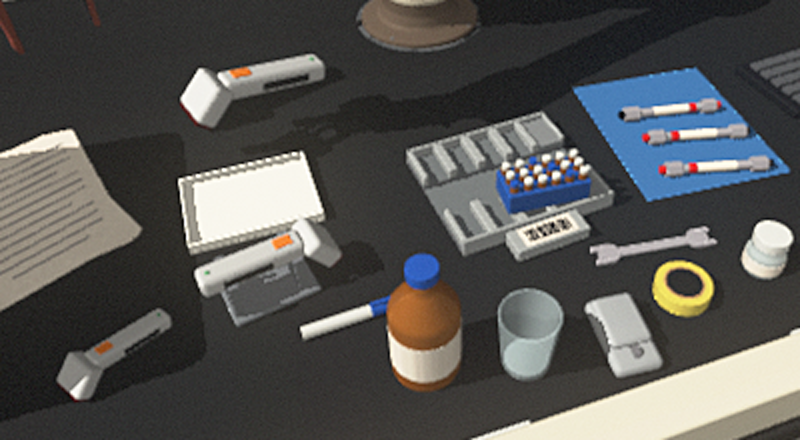

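Call:
{"method": "move_arm", "body": {"moves": [{"grip": 1,"translation": [40,25,30],"turn": [0,0,0.16]},{"grip": 1,"translation": [80,50,60],"turn": [0,0,0.32]},{"grip": 1,"translation": [120,75,90],"turn": [0,0,0.48]},{"grip": 1,"translation": [160,100,120],"turn": [0,0,0.64]},{"grip": 1,"translation": [190,125,150],"turn": [0,0,0.8]},{"grip": 1,"translation": [210,150,180],"turn": [0,0,0.96]},{"grip": 1,"translation": [214,185,190],"turn": [0,0,1.129]},{"grip": 1,"translation": [214,185,190],"turn": [0,0,1.129]},{"grip": 1,"translation": [214,185,190],"turn": [0,0,1.129]}]}}

```text
t: 2.33
position: [0.4801, -0.3811, 0.4204]
orientation: [[0.003, 1.0, -0.001], [1.0, -0.003, -0.001], [-0.001, -0.001, -1.0]]
force: [-0.1, -0.5, -0.9]
width: 1.003
grasp_force: 0.0
```

```bash
cat >> h.py <<'E'
def rep(p,qs,z=.01,n=4):
    for q in qs.split():
        zz=z
        if ':' in q: q,zz=q.split(':');zz=float(zz)
        print(q,[(np.round(a['xy']).tolist(),round(a['p'],2),np.round(to_world(p,a['xy'],zz)[:2],4).tolist()) for a in bot.pinpoint(q,p)[:n]])
E
python3 - <<'E'
from h import *
p=shot('wrist','w1');s=bot.state();print(s['t'],s['position'],s['qpos'])
R=cv2.Rodrigues(p['rvec'])[0];print(-R.T@p['tvec'],R,p['camera_matrix'])
rep(p,'spill_tray:0 scanner:.045 scanner_window:.025 scanner_rest:0 barcode:.02')
E
```

```text
2.375 [ 0.47990096 -0.38140898  0.4200576 ] [ 0.81148613  0.32331248 -0.31056317  1.2996755   0.09793724  1.53409101
  0.50834898]
[ 0.47887791 -0.31351727  0.57380194] [[ 9.99989634e-01 -4.55183892e-03  1.10941330e-04]
 [-4.43939451e-03 -9.69294433e-01  2.45862959e-01]
 [-1.01159377e-03 -2.45860902e-01 -9.69304593e-01]] [[357.82955358   0.         316.59967315]
 [  0.         357.82955358 195.0433095 ]
 [  0.           0.           1.        ]]
spill_tray [([280.0, 146.0], 0.95, [0.4197, -0.3777]), ([385.0, 143.0], 0.15, [0.5873, -0.3742])]
scanner [([390.0, 149.0], 0.68, [0.5867, -0.378]), ([106.0, 111.0], 0.67, [0.1765, -0.3221])]
scanner_window [([422.0, 277.0], 0.85, [0.6544, -0.5961]), ([146.0, 183.0], 0.75, [0.21, -0.4322])]
scanner_rest [([384.0, 146.0], 0.67, [0.5872, -0.3779])]
barcode [([504.0, 40.0], 0.41, [0.7496, -0.2246])]
```

View pics/w1.png

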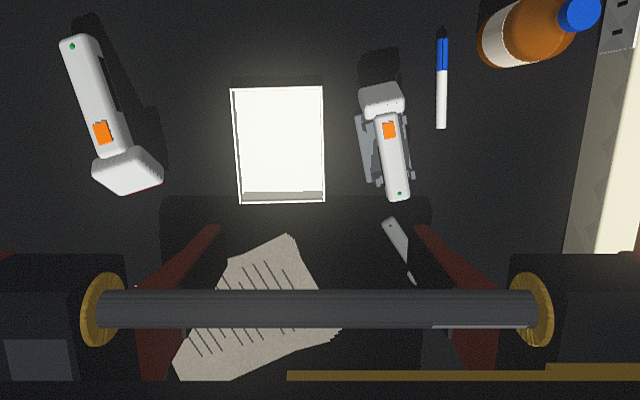

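Call:
{"method": "move_arm", "body": {"moves": [{"grip": 1,"translation": [0,60,0],"turn": [0,0,0]},{"grip": 1,"translation": [0,120,0],"turn": [0,0,0]},{"grip": 1,"translation": [10,180,0],"turn": [0,0,0]},{"grip": 1,"translation": [20,240,0],"turn": [0,0,0]},{"grip": 1,"translation": [30,300,0],"turn": [0,0,0]},{"grip": 1,"translation": [40,360,0],"turn": [0,0,0]},{"grip": 1,"translation": [50,380,0],"turn": [0,0,0]},{"grip": 1,"translation": [50,380,0],"turn": [0,0,0]},{"grip": 1,"translation": [50,380,0],"turn": [0,0,0]}]}}

```text
t: 3.75
position: [0.5306, -0.0017, 0.4204]
orientation: [[0.003, 1.0, -0.0], [1.0, -0.003, -0.001], [-0.001, -0.0, -1.0]]
force: [0.1, -0.9, 0.1]
width: 1.002
grasp_force: 0.0
```

```bash

python3 - <<'E'
from h import *
p=shot('wrist','w2');s=bot.state();print(s['t'],s['position'],s['qpos'])
rep(p,'column_tray:0 barcode:.02 vial_rack:.026 spanner:0')
rep(p,'column1:.012 column1_red:.012')
E
```

```text
3.8 [ 0.5305437  -0.00197716  0.42050687] [ 0.37240664  0.19049917 -0.55328197  1.48483105  0.100436    1.4949515
 -0.18386104]
column_tray [([302.0, 160.0], 0.87, [0.5063, -0.0216])]
barcode [([380.0, 156.0], 0.93, [0.6279, -0.012])]
vial_rack [([338.0, 143.0], 0.97, [0.5617, 0.0085])]
spanner [([420.0, 68.0], 0.84, [0.6857, 0.1193])]
column1 [([259.0, 352.0], 0.52, [0.4235, -0.3708])]
column1_red [([298.0, 160.0], 0.25, [0.4996, -0.0201])]
```

View pics/w2.png

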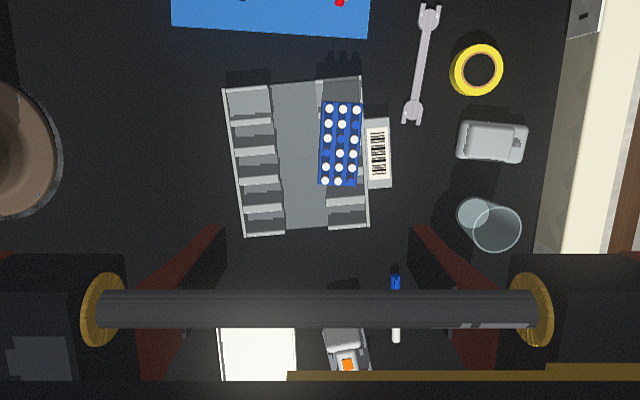

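```bash

python3 - <<'E'
from h import *
p=shot('wrist')
def m(z,*uv):
    P=np.array([to_world(p,q,z)[:2] for q in uv]);return P
T=m(.026,(222,88),(361,76),(369,225),(244,236));print(T.round(4),T.mean(0),np.linalg.norm(T-np.roll(T,1,0),axis=1))
for a,b in((0,1),(3,2)):d=T[b]-T[a];print('x yaw',np.degrees(np.arctan2(d[1],d[0])))
for a,b in((3,0),(2,1)):d=T[b]-T[a];print('y yaw',np.degrees(np.arctan2(-d[0],d[1])))
# fit of tray with model
from scipy.optimize import least_squares
X=np.array([[-.103,.117],[.103,.117],[.103,-.117],[-.103,-.117]])
def f(v):
    c,s=np.cos(v[2]),np.sin(v[2]);return ((X@np.array([[c,s],[-s,c]])+v[:2])-T).ravel()
r=least_squares(f,[.5,-.02,.08]);print('tray',r.x,np.abs(r.fun).max())
K=m(.06,(322,101),(363,102),(356,187),(318,185));print(K.round(4),K.mean(0))
# blue mask
hsv=cv2.cvtColor(p['image'],cv2.COLOR_RGB2HSV);B=((hsv[...,0]>105)&(hsv[...,0]<130)&(hsv[...,1]>120)&(hsv[...,2]>40)).astype(np.uint8);B[:85]=0;B[200:]=0
B=cv2.morphologyEx(B,cv2.MORPH_CLOSE,np.ones((9,9)));n,l,st,c=cv2.connectedComponentsWithStats(B);i=1+st[1:,4].argmax()
bx=cv2.boxPoints(cv2.minAreaRect(np.argwhere(l==i)[:,::-1].astype(np.float32)));W=m(.06,*bx);print('rack',bx,W.round(4),W.mean(0))
# spanner
g=p['image'].astype(int);S=((g.sum(2)>330)).astype(np.uint8);n,l,st,c=cv2.connectedComponentsWithStats(S);j=l[68,421];print(j,st[j])
pts=m(.006,*np.argwhere(l==j)[:,::-1]);ev=np.linalg.eigh(np.cov(pts.T))[1][:,1];pr=(pts-pts.mean(0))@ev;print('spanner',pts.mean(0),ev,np.ptp(pr),pts.mean(0)+ev*(pr.max()+pr.min())/2)
E
```

```text
[[ 0.3907  0.0904]
 [ 0.5944  0.1065]
 [ 0.6136 -0.1224]
 [ 0.4108 -0.1406]] [ 0.5023848  -0.01652981] [0.2318594  0.20434315 0.22976053 0.20361068]
x yaw 4.527793957183143
x yaw 5.117165320840998
y yaw 4.965712795102048
y yaw 4.784366151340458
tray [ 0.5023848  -0.01652981  0.08468409] 0.0022397844896718117
[[ 0.5371  0.0712]
 [ 0.5941  0.0696]
 [ 0.5873 -0.0516]
 [ 0.5313 -0.0484]] [0.56242026 0.01019396]
rack [[315.15262 184.09222]
 [321.82034 100.74563]
 [362.32114 103.98569]
 [355.6534  187.33228]] [[ 0.5271 -0.047 ]
 [ 0.5368  0.0715]
 [ 0.5932  0.067 ]
 [ 0.5868 -0.0521]] [0.56096959 0.00983144]
3 [ 401    4   40  122 1488]
spanner [0.68518508 0.12451315] [0.11613851 0.99323303] 0.17149444744991676 [0.68469284 0.12030339]
```

Call:
{"method": "move_arm", "body": {"grip_force": 25, "moves": [{"grip": 1,"translation": [10,4,-60],"turn": [0,0,-0.05]},{"grip": 1,"translation": [20,8,-120],"turn": [0,0,-0.05]},{"grip": 1,"translation": [31,12,-180],"turn": [0,0,-0.05]},{"grip": 1,"translation": [31,12,-240],"turn": [0,0,-0.05]},{"grip": 1,"translation": [31,12,-290],"turn": [0,0,-0.05]},{"grip": 1,"translation": [31,12,-330],"turn": [0,0,-0.05]},{"grip": 1,"translation": [31,12,-360],"turn": [0,0,-0.05]},{"grip": 1,"translation": [31,12,-379],"turn": [0,0,-0.05]},{"grip": 1,"translation": [31,12,-379],"turn": [0,0,-0.05]},{"grip": 0.5,"translation": [31,12,-379],"turn": [0,0,-0.05]},{"grip": 0.5,"translation": [31,12,-379],"turn": [0,0,-0.05]},{"grip": 0.5,"translation": [31,12,-379],"turn": [0,0,-0.05]}]}}

```text
t: 5.65
position: [0.5622, 0.0117, 0.0425]
orientation: [[0.051, 0.999, 0.002], [0.999, -0.051, -0.0], [-0.0, 0.002, -1.0]]
force: [1.1, -0.7, 0.1]
width: 0.698
grasp_force: 0.0
```

Call:
{"method": "move_arm", "body": {"moves": [{"grip": 0.5,"translation": [0,0,0],"turn": [0,0,0]},{"grip": 0.5,"translation": [0,0,0],"turn": [0,0,0]},{"grip": 0.5,"translation": [0,0,20],"turn": [0,0,0]},{"grip": 0.5,"translation": [0,0,60],"turn": [0,0,0]},{"grip": 0.5,"translation": [0,0,100],"turn": [0,0,0]},{"grip": 0.5,"translation": [-10,-30,110],"turn": [0,0,0.02]},{"grip": 0.5,"translation": [-25,-80,110],"turn": [0,0,0.04]},{"grip": 0.5,"translation": [-45,-130,110],"turn": [0,0,0.05]},{"grip": 0.5,"translation": [-65,-185,110],"turn": [0,0,0.05]},{"grip": 0.5,"translation": [-85,-240,110],"turn": [0,0,0.05]},{"grip": 0.5,"translation": [-105,-295,110],"turn": [0,0,0.05]},{"grip": 0.5,"translation": [-125,-345,110],"turn": [0,0,0.05]}]}}

```text
t: 7.15
position: [0.4352, -0.3351, 0.1514]
orientation: [[0.002, 1.0, -0.001], [1.0, -0.002, 0.0], [0.0, -0.001, -1.0]]
force: [1.4, -0.5, -2.0]
width: 0.658
grasp_force: 25.0
```

```bash

python3 - <<'E'
from h import *
p=shot('wrist','w3');print(bot.state()['position'],bot.state()['width'])
rep(p,'spill_tray:0 vial_rack:.13')
E
```

```text
[ 0.4309386  -0.34309494  0.15097974] 0.6565940724546467
spill_tray []
vial_rack [([318.0, 243.0], 0.65, [0.4344, -0.3376])]
```

Call:
{"method": "move_arm", "body": {"moves": [{"grip": 0.5,"translation": [-16,-45,0],"turn": [0,0,0]},{"grip": 0.5,"translation": [-16,-45,-40],"turn": [0,0,0]},{"grip": 0.5,"translation": [-16,-45,-80],"turn": [0,0,0]},{"grip": 0.5,"translation": [-16,-45,-105],"turn": [0,0,0]},{"grip": 0.5,"translation": [-16,-45,-120],"turn": [0,0,0]},{"grip": 0.5,"translation": [-16,-45,-127],"turn": [0,0,0]},{"grip": 0.5,"translation": [-16,-45,-131],"turn": [0,0,0]},{"grip": 0.5,"translation": [-16,-45,-131],"turn": [0,0,0]},{"grip": 0.82,"translation": [-16,-45,-131],"turn": [0,0,0]},{"grip": 0.82,"translation": [-16,-45,-131],"turn": [0,0,0]},{"grip": 0.82,"translation": [-16,-45,-120],"turn": [0,0,0]},{"grip": 0.82,"translation": [-16,-45,-80],"turn": [0,0,0]}]}}

```text
t: 8.8
position: [0.4196, -0.3774, 0.0712]
orientation: [[0.001, 1.0, -0.003], [1.0, -0.001, 0.002], [0.002, -0.003, -1.0]]
force: [0.3, -0.1, 0.5]
width: 0.818
grasp_force: 0.0
```

Call:
{"method": "move_arm", "body": {"moves": [{"grip": 1,"translation": [0,0,60],"turn": [0,0,0]},{"grip": 1,"translation": [8,15,115],"turn": [0,0,0]},{"grip": 1,"translation": [16,65,150],"turn": [0,0,0]},{"grip": 1,"translation": [24,120,175],"turn": [0,0,0]},{"grip": 1,"translation": [32,178,195],"turn": [0,0,0]},{"grip": 1,"translation": [40,236,215],"turn": [0,0,0]},{"grip": 1,"translation": [48,294,235],"turn": [0,0,0]},{"grip": 1,"translation": [56,352,255],"turn": [0,0,0]},{"grip": 1,"translation": [64,410,270],"turn": [0,0,0]},{"grip": 1,"translation": [72,468,280],"turn": [0,0,0]},{"grip": 1,"translation": [80,526,280],"turn": [0,0,0]},{"grip": 1,"translation": [90,580,280],"turn": [0,0,0]}]}}

```text
t: 10.3
position: [0.5104, 0.2036, 0.353]
orientation: [[0.001, 1.0, 0.002], [1.0, -0.001, -0.0], [-0.0, 0.002, -1.0]]
force: [0.4, -0.2, 0.2]
width: 1.001
grasp_force: 0.0
```

Call:
{"method": "move_arm", "body": {"moves": [{"grip": 1,"translation": [0,20,0],"turn": [0,0,0]},{"grip": 1,"translation": [0,20,0],"turn": [0,0,0]},{"grip": 1,"translation": [0,20,0],"turn": [0,0,0]}]}}

```text
t: 10.68
position: [0.5108, 0.2204, 0.352]
orientation: [[0.002, 1.0, 0.0], [1.0, -0.002, -0.001], [-0.001, 0.0, -1.0]]
force: [-0.1, -0.9, 0.1]
width: 1.003
grasp_force: 0.0
```

```bash

cat >> h.py <<'E'
def cols(p,zr=.012):
    """columns: segment the bright/red tube on the blue mat"""
    hsv=cv2.cvtColor(p['image'],cv2.COLOR_RGB2HSV);H,S,V=[hsv[...,i].astype(int) for i in range(3)]
    red=((H<8)|(H>172))&(S>130)&(V>80)
    white=(S<60)&(V>190)
    nb=~((H>95)&(H<130)&(S>80))
    return red,white,nb
E
python3 - <<'E'
from h import *
p=shot('wrist','w4');s=bot.state();print(s['t'],s['position'],s['qpos'])
rep(p,'mat:0 column1:.012 column1_red:.012',n=6)
p=shot('top');rep(p,'vial_rack:.004 column1:.012',n=6)
E
```

```text
10.725 [0.5109361  0.22008692 0.35197746] [ 0.13124386  0.31222226 -0.81036509  1.54473413  0.2296876   1.38299713
 -0.70098815]
mat [([289.0, 102.0], 0.95, [0.4716, 0.2907])]
column1 [([372.0, 102.0], 0.92, [0.5845, 0.2912]), ([312.0, 91.0], 0.86, [0.5036, 0.3046]), ([262.0, 96.0], 0.78, [0.4369, 0.2982])]
column1_red [([372.0, 102.0], 0.68, [0.5842, 0.2909])]
vial_rack [([410.0, 227.0], 0.76, [0.4209, -0.3663])]
column1 [([213.0, 178.0], 0.58, [0.5821, 0.2988])]
```

View pics/w4.png

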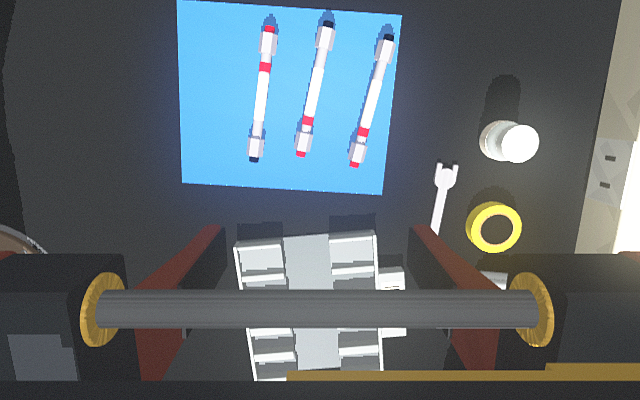

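```bash

python3 - <<'E'
from h import *
p=shot('wrist')
for n,r,b in(('A',(269,26),(254,161)),('B',(301,155),(328,22)),('C',(354,166),(388,37))):
    R=to_world(p,r,.012);B=to_world(p,b,.012);d=R-B;print(n,'mid',((R+B)/2).round(4),'len',np.linalg.norm(d).round(4),'yaw red',np.degrees(np.arctan2(d[1],d[0])).round(1))
red,wh,nb=cols(p)
# white/bright parts components
g=((wh|red)).astype(np.uint8);g[200:]=0
bw=g.copy();bw[:, :]=cv2.morphologyEx(g,cv2.MORPH_CLOSE,np.ones((11,11)))
n,l,st,c=cv2.connectedComponentsWithStats(bw)
for i in range(1,n):
    if st[i,4]>400 and st[i,3]>80:
        pts=np.array([to_world(p,q,.014)[:2] for q in np.argwhere((l==i)&(g>0))[:,::-1]]);m=pts.mean(0);ev=np.linalg.eigh(np.cov(pts.T))[1][:,1];pr=(pts-m)@ev
        print(st[i],m.round(4),np.ptp(pr).round(4),np.degrees(np.arctan2(ev[1],ev[0])).round(1),(m+ev*(pr.max()+pr.min())/2).round(4))
E
```

```text
A mid [0.4362 0.2989 0.012 ] len 0.1747 yaw red 81.1
B mid [0.5063 0.3052 0.012 ] len 0.1728 yaw red -102.2
C mid [0.5815 0.2885 0.012 ] len 0.1713 yaw red -103.4
[ 247   26   31  132 1658] [0.4372 0.3036] 0.1685 80.5 [0.4368 0.3012]
[ 294   27   42  130 1646] [0.5066 0.3077] 0.1676 77.2 [0.505  0.3008]
[ 348   40   48  128 1623] [0.5821 0.2911] 0.1675 76.0 [0.5808 0.2856]
```

Call:
{"method": "move_arm", "body": {"grip_force": 30, "moves": [{"grip": 0.45,"translation": [30,30,-40],"turn": [0,0,-0.12]},{"grip": 0.45,"translation": [60,60,-90],"turn": [0,0,-0.236]},{"grip": 0.45,"translation": [71,66,-150],"turn": [0,0,-0.236]},{"grip": 0.45,"translation": [71,66,-210],"turn": [0,0,-0.236]},{"grip": 0.45,"translation": [71,66,-265],"turn": [0,0,-0.236]},{"grip": 0.45,"translation": [71,66,-305],"turn": [0,0,-0.236]},{"grip": 0.45,"translation": [71,66,-328],"turn": [0,0,-0.236]},{"grip": 0.45,"translation": [71,66,-339],"turn": [0,0,-0.236]},{"grip": 0.45,"translation": [71,66,-339],"turn": [0,0,-0.236]},{"grip": 0.1,"translation": [71,66,-339],"turn": [0,0,-0.236]},{"grip": 0.1,"translation": [71,66,-339],"turn": [0,0,-0.236]},{"grip": 0.1,"translation": [71,66,-339],"turn": [0,0,-0.236]}]}}

```text
t: 12.58
position: [0.5822, 0.2879, 0.0135]
orientation: [[0.235, 0.972, 0.001], [0.972, -0.235, 0.0], [0.001, 0.001, -1.0]]
force: [0.7, 0.4, 4.6]
width: 0.154
grasp_force: 30.1
```

Call:
{"method": "move_arm", "body": {"moves": [{"grip": 0.1,"translation": [0,0,20],"turn": [0,0,0]},{"grip": 0.1,"translation": [0,0,60],"turn": [0,0,0.1]},{"grip": 0.1,"translation": [-5,-15,100],"turn": [0,0,0.28]},{"grip": 0.1,"translation": [-15,-45,110],"turn": [0,0,0.46]},{"grip": 0.1,"translation": [-25,-75,110],"turn": [0,0,0.64]},{"grip": 0.1,"translation": [-35,-105,110],"turn": [0,0,0.82]},{"grip": 0.1,"translation": [-45,-135,110],"turn": [0,0,1.0]},{"grip": 0.1,"translation": [-55,-165,110],"turn": [0,0,1.18]},{"grip": 0.1,"translation": [-65,-195,110],"turn": [0,0,1.36]},{"grip": 0.1,"translation": [-73,-225,110],"turn": [0,0,1.54]},{"grip": 0.1,"translation": [-80,-250,110],"turn": [0,0,1.72]},{"grip": 0.1,"translation": [-83,-259,110],"turn": [0,0,1.89]}]}}

```text
t: 14.08
position: [0.4984, 0.0264, 0.1235]
orientation: [[-0.996, -0.086, 0.0], [-0.086, 0.996, -0.002], [-0.0, -0.002, -1.0]]
force: [0.2, 0.3, -2.1]
width: 0.152
grasp_force: 30.0
```

Call:
{"method": "move_arm", "body": {"moves": [{"grip": 0.1,"translation": [0,0,0],"turn": [0,0,0]},{"grip": 0.1,"translation": [0,0,-30],"turn": [0,0,0]},{"grip": 0.1,"translation": [0,0,-60],"turn": [0,0,0]},{"grip": 0.1,"translation": [0,0,-60],"turn": [0,0,0]}]}}

```text
t: 14.58
position: [0.4977, 0.0292, 0.0619]
orientation: [[-0.997, -0.08, -0.003], [-0.08, 0.997, -0.0], [0.003, -0.0, -1.0]]
force: [-0.4, 0.2, -1.3]
width: 0.15
grasp_force: 30.0
```

```bash

python3 - <<'E'
from h import *
s=bot.state();print(s['position'],s['orientation'],s['force'],s['qpos'])
p=shot('wrist','w5')
E
```

```text
[0.49769654 0.02923894 0.06190889] [[-9.96780837e-01 -8.01334377e-02 -2.56805335e-03]
 [-8.01327937e-02  9.96784135e-01 -3.52839285e-04]
 [ 2.58806906e-03 -1.45918148e-04 -9.99996640e-01]] [-0.36148642  0.23360805 -1.28840332] [ 0.65902824  0.70822824 -1.10358221  2.00688862  0.79731555  0.94614309
  0.78409376]
```

View pics/w5.png

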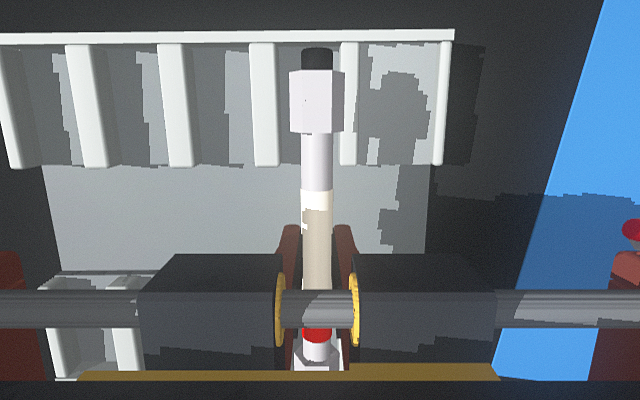

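```bash

python3 - <<'E'
from h import *
p=shot('wrist')
c,s=np.cos(.0847),np.sin(.0847);R=np.array([[c,s],[-s,c]])
def T(uv,z):return (R@(to_world(p,uv,z)[:2]-[.5024,-.0165])*1000).round(1)
for n,uv,z in(('nut',(316,100),.062),('black tip',(317,50),.062),('sleeve',(317,205),.062),('ribs',(264,100),.026),('',(350,100),.026),('',(178,100),.026),('',(91,100),.026),('edge',(317,32),.026),('ribend',(264,165),.026),('outer',(449,100),.026)):print(n,T(uv,z))
E
```

```text
nut [-69.7  47.3]
black tip [-89.2  47.8]
sleeve [-24.2  47.5]
ribs [-70.3  20.4]
 [-70.1  64.7]
 [-70.5 -23.9]
 [-70.7 -68.7]
edge [-102.5   47.8]
ribend [-36.5  19. ]
outer [-69.8 115.6]
```

```bash

python3 - <<'E'
from h import *
p=shot('wrist')
im=p['image']
cv2.imwrite('pics/w5c.png',cv2.resize(im[25:175,0:470,::-1],None,fx=1.7,fy=3,interpolation=2))
# project model ribs
c,s=np.cos(.0847),np.sin(.0847);R=np.array([[c,-s],[s,c]])
for y in (-117,-71,-67,-25,-21,21,25,67,71,117):
    print(y,[to_px(p,np.r_[np.array([.5024,-.0165])+R@[x,y/1000],.026])[0].round(1).tolist() for x in(-.095,-.04)])
E
```

```text
-117 [[-12.9, 48.7], [10.7, 158.2]]
-71 [[79.1, 48.3], [96.2, 157.9]]
-67 [[87.1, 48.2], [103.7, 157.8]]
-25 [[171.1, 47.8], [181.8, 157.5]]
-21 [[179.1, 47.8], [189.3, 157.5]]
21 [[263.3, 47.4], [267.5, 157.1]]
25 [[271.3, 47.4], [274.9, 157.1]]
67 [[355.5, 46.9], [353.2, 156.8]]
71 [[363.5, 46.9], [360.7, 156.7]]
117 [[455.8, 46.5], [446.4, 156.3]]
```

View pics/w5c.png

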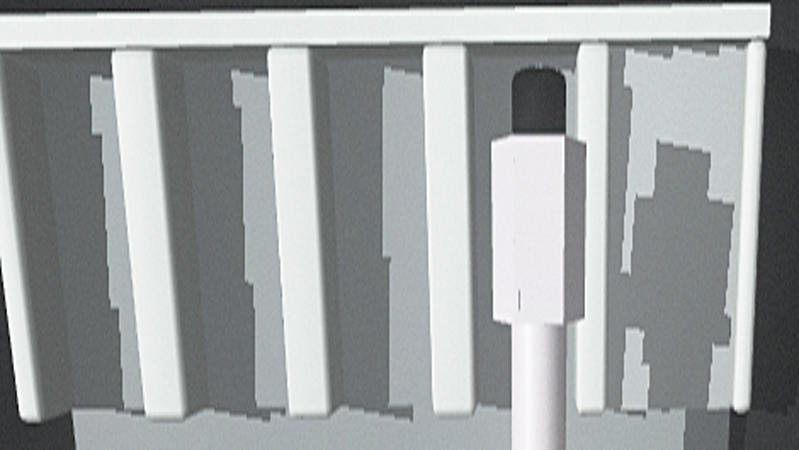

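Call:
{"method": "move_arm", "body": {"moves": [{"grip": 0.1,"translation": [0,-4,0],"turn": [0,0,0]},{"grip": 0.1,"translation": [0,-4,-15],"turn": [0,0,0]},{"grip": 0.1,"translation": [0,-4,-28],"turn": [0,0,0]},{"grip": 0.1,"translation": [0,-4,-36],"turn": [0,0,0]},{"grip": 0.1,"translation": [0,-4,-40],"turn": [0,0,0]},{"grip": 0.1,"translation": [0,-4,-42],"turn": [0,0,0]},{"grip": 0.1,"translation": [0,-4,-42],"turn": [0,0,0]},{"grip": 0.1,"translation": [0,-4,-42],"turn": [0,0,0]}]}}

```text
t: 15.72
position: [0.4983, 0.025, 0.0214]
orientation: [[-0.997, -0.083, -0.0], [-0.083, 0.997, -0.001], [0.0, -0.001, -1.0]]
force: [-4.5, -0.5, 10.0]
width: 0.15
grasp_force: 30.0
```

Call:
{"method": "move_arm", "body": {"moves": [{"grip": 0.4,"translation": [0,0,0],"turn": [0,0,0]},{"grip": 0.4,"translation": [0,0,0],"turn": [0,0,0]},{"grip": 0.4,"translation": [0,0,30],"turn": [0,0,0]},{"grip": 0.4,"translation": [0,10,85],"turn": [0,0,-0.18]},{"grip": 0.4,"translation": [0,35,130],"turn": [0,0,-0.36]},{"grip": 0.4,"translation": [0,60,175],"turn": [0,0,-0.54]},{"grip": 0.4,"translation": [0,90,215],"turn": [0,0,-0.72]},{"grip": 0.4,"translation": [5,120,255],"turn": [0,0,-0.9]},{"grip": 0.4,"translation": [8,150,290],"turn": [0,0,-1.08]},{"grip": 0.4,"translation": [12,180,320],"turn": [0,0,-1.26]},{"grip": 0.4,"translation": [12,190,331],"turn": [0,0,-1.45]},{"grip": 0.4,"translation": [12,197,331],"turn": [0,0,-1.63]}]}}

```text
t: 17.23
position: [0.5107, 0.2232, 0.3528]
orientation: [[-0.018, 1.0, 0.002], [1.0, 0.018, 0.001], [0.001, 0.002, -1.0]]
force: [-0.7, -0.1, -0.7]
width: 0.403
grasp_force: 0.0
```

Call:
{"method": "move_arm", "body": {"moves": [{"grip": 0.45,"translation": [0,0,0],"turn": [0,0,0]},{"grip": 0.45,"translation": [0,0,0],"turn": [0,0,0]}]}}

```text
t: 17.48
position: [0.5106, 0.2215, 0.3514]
orientation: [[-0.027, 1.0, -0.0], [1.0, 0.027, -0.0], [-0.0, -0.0, -1.0]]
force: [-0.4, 0.4, -0.7]
width: 0.452
grasp_force: 0.0
```

```bash
cat >> h.py <<'E'
def tips(p,zr=.014,maxrow=215):
    red,wh,nb=cols(p)
    g=((wh|red)).astype(np.uint8);g[maxrow:]=0
    bw=cv2.morphologyEx(g,cv2.MORPH_CLOSE,np.ones((11,11)))
    n,l,st,c=cv2.connectedComponentsWithStats(bw)
    for i in range(1,n):
        if st[i,4]>400 and (red&(l==i)).sum()>20:
            pts=np.array([to_world(p,q,zr)[:2] for q in np.argwhere((l==i)&(g>0))[:,::-1]]);m=pts.mean(0)
            ev=np.linalg.eigh(np.cov(pts.T))[1][:,1];
            r=np.array([to_world(p,q,zr)[:2] for q in np.argwhere((l==i)&red)[:,::-1]]).mean(0)
            if (r-m)@ev<0: ev=-ev
            pr=(pts-m)@ev; tip=m+ev*(pr.max()-.088)
            print(st[i],'mid',tip.round(4),'len',np.ptp(pr).round(4),'yaw red',np.degrees(np.arctan2(ev[1],ev[0])).round(1))
E
python3 - <<'E'
from h import *
p=shot('wrist','w6');s=bot.state();print(s['position'],s['orientation'][:2,1])
rep(p,'column1:.012',n=5);tips(p)
E
```

```text
[0.51067095 0.22124263 0.35136463] [0.9996629  0.02595963]
column1 [([264.0, 95.0], 0.81, [0.4374, 0.2993]), ([317.0, 92.0], 0.76, [0.5076, 0.3043]), ([305.0, 285.0], 0.75, [0.4966, 0.0221])]
```

View pics/w6.png

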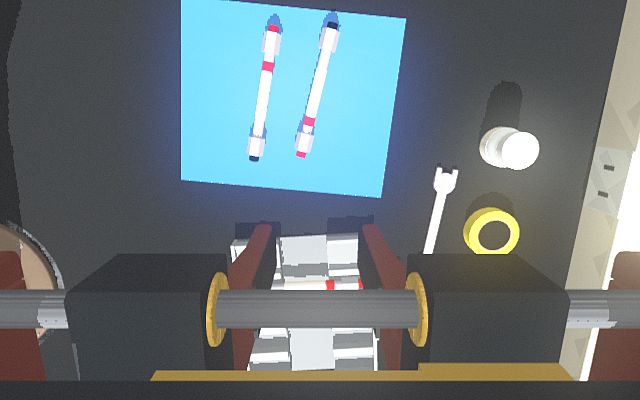

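Call:
{"method": "move_arm", "body": {"moves": [{"grip": 0.45,"translation": [-4,40,-40],"turn": [0,0,-0.12]},{"grip": 0.45,"translation": [-4,75,-90],"turn": [0,0,-0.244]},{"grip": 0.45,"translation": [-4,82,-150],"turn": [0,0,-0.244]},{"grip": 0.45,"translation": [-4,82,-210],"turn": [0,0,-0.244]},{"grip": 0.45,"translation": [-4,82,-265],"turn": [0,0,-0.244]},{"grip": 0.45,"translation": [-4,82,-305],"turn": [0,0,-0.244]},{"grip": 0.45,"translation": [-4,82,-328],"turn": [0,0,-0.244]},{"grip": 0.45,"translation": [-4,82,-339],"turn": [0,0,-0.244]},{"grip": 0.45,"translation": [-4,82,-339],"turn": [0,0,-0.244]},{"grip": 0.1,"translation": [-4,82,-339],"turn": [0,0,-0.244]},{"grip": 0.1,"translation": [-4,82,-339],"turn": [0,0,-0.244]},{"grip": 0.1,"translation": [-4,82,-339],"turn": [0,0,-0.244]}]}}

```text
t: 19.08
position: [0.5071, 0.3039, 0.0134]
orientation: [[0.219, 0.976, 0.001], [0.976, -0.219, 0.0], [0.001, 0.001, -1.0]]
force: [1.7, -0.7, 3.5]
width: 0.153
grasp_force: 30.1
```

Call:
{"method": "move_arm", "body": {"moves": [{"grip": 0.1,"translation": [0,0,20],"turn": [0,0,0]},{"grip": 0.1,"translation": [0,0,60],"turn": [0,0,0.1]},{"grip": 0.1,"translation": [0,-25,100],"turn": [0,0,0.28]},{"grip": 0.1,"translation": [0,-60,110],"turn": [0,0,0.46]},{"grip": 0.1,"translation": [0,-95,110],"turn": [0,0,0.64]},{"grip": 0.1,"translation": [0,-130,110],"turn": [0,0,0.82]},{"grip": 0.1,"translation": [0,-165,110],"turn": [0,0,1.0]},{"grip": 0.1,"translation": [0,-200,110],"turn": [0,0,1.18]},{"grip": 0.1,"translation": [-2,-235,110],"turn": [0,0,1.36]},{"grip": 0.1,"translation": [-4,-270,110],"turn": [0,0,1.54]},{"grip": 0.1,"translation": [-4,-305,110],"turn": [0,0,1.71]},{"grip": 0.1,"translation": [-4,-325,110],"turn": [0,0,1.872]}]}}

```text
t: 20.58
position: [0.5026, -0.0238, 0.1235]
orientation: [[-0.997, -0.083, 0.0], [-0.083, 0.997, -0.002], [0.0, -0.002, -1.0]]
force: [0.2, 0.7, -1.5]
width: 0.15
grasp_force: 30.0
```

Call:
{"method": "move_arm", "body": {"moves": [{"grip": 0.1,"translation": [0,0,0],"turn": [0,0,0]},{"grip": 0.1,"translation": [0,0,-30],"turn": [0,0,0]},{"grip": 0.1,"translation": [0,0,-60],"turn": [0,0,0]},{"grip": 0.1,"translation": [0,0,-60],"turn": [0,0,0]}]}}

```text
t: 21.08
position: [0.5015, -0.0203, 0.062]
orientation: [[-0.997, -0.079, -0.003], [-0.079, 0.997, -0.0], [0.003, 0.0, -1.0]]
force: [0.1, -0.3, -0.8]
width: 0.146
grasp_force: 30.0
```

```bash

python3 - <<'E'
from h import *
s=bot.state();print(s['position'],s['orientation'][:2,1],s['force'])
p=shot('wrist','w7');im=p['image']
cv2.imwrite('pics/w7c.png',cv2.resize(im[15:235,60:480,::-1],None,fx=1.9,fy=2.5,interpolation=2))
E
```

```text
[ 0.50154028 -0.02030752  0.0620415 ] [-0.07903103  0.99687214] [ 0.09072466 -0.29121161 -0.7861408 ]
```

View pics/w7c.png

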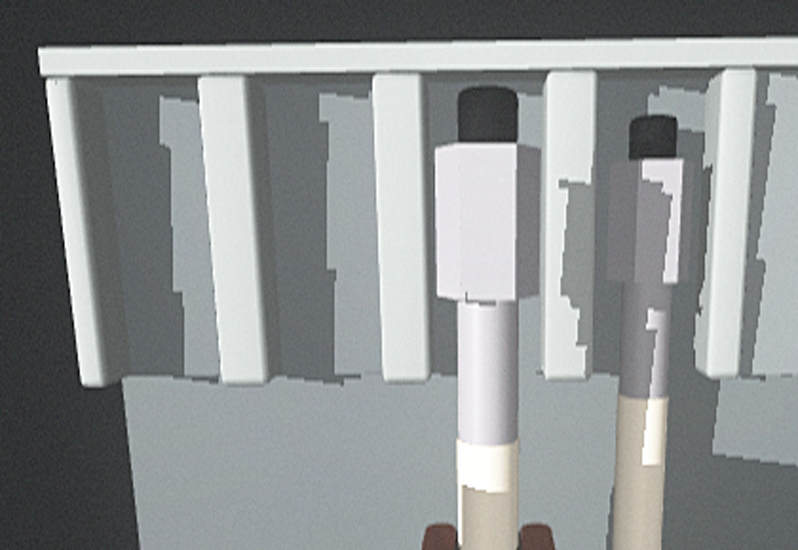

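Call:
{"method": "move_arm", "body": {"moves": [{"grip": 0.1,"translation": [0,-1,-15],"turn": [0,0,0]},{"grip": 0.1,"translation": [0,-1,-28],"turn": [0,0,0]},{"grip": 0.1,"translation": [0,-1,-36],"turn": [0,0,0]},{"grip": 0.1,"translation": [0,-1,-40],"turn": [0,0,0]},{"grip": 0.1,"translation": [0,-1,-42],"turn": [0,0,0]},{"grip": 0.1,"translation": [0,-1,-42],"turn": [0,0,0]},{"grip": 0.4,"translation": [0,-1,-42],"turn": [0,0,0]},{"grip": 0.4,"translation": [0,-1,-42],"turn": [0,0,0]},{"grip": 0.4,"translation": [0,-1,-20],"turn": [0,0,0]},{"grip": 0.4,"translation": [0,-1,30],"turn": [0,0,0]}]}}

```text
t: 22.38
position: [0.5016, -0.0223, 0.0921]
orientation: [[-0.997, -0.08, -0.003], [-0.08, 0.997, 0.001], [0.003, 0.001, -1.0]]
force: [0.5, -0.6, 0.1]
width: 0.402
grasp_force: 0.0
```

Call:
{"method": "move_arm", "body": {"moves": [{"grip": 0.45,"translation": [0,35,45],"turn": [0,0,-0.18]},{"grip": 0.45,"translation": [0,70,85],"turn": [0,0,-0.36]},{"grip": 0.45,"translation": [0,105,125],"turn": [0,0,-0.54]},{"grip": 0.45,"translation": [0,140,165],"turn": [0,0,-0.72]},{"grip": 0.45,"translation": [5,175,205],"turn": [0,0,-0.9]},{"grip": 0.45,"translation": [8,210,240],"turn": [0,0,-1.08]},{"grip": 0.45,"translation": [8,235,259],"turn": [0,0,-1.26]},{"grip": 0.45,"translation": [8,243,259],"turn": [0,0,-1.45]},{"grip": 0.45,"translation": [8,243,259],"turn": [0,0,-1.655]},{"grip": 0.45,"translation": [8,243,259],"turn": [0,0,-1.655]},{"grip": 0.45,"translation": [8,243,259],"turn": [0,0,-1.655]}]}}

```text
t: 23.75
position: [0.5106, 0.2207, 0.3516]
orientation: [[0.0, 1.0, 0.0], [1.0, -0.0, -0.0], [-0.0, 0.0, -1.0]]
force: [0.9, 0.4, 0.2]
width: 0.452
grasp_force: 0.0
```

```bash

python3 - <<'E'
from h import *
p=shot('wrist','w8');s=bot.state();print(s['position'],s['orientation'][:2,1])
rep(p,'column1:.012',n=5)
red,wh,nb=cols(p);hsv=cv2.cvtColor(p['image'],cv2.COLOR_RGB2HSV)
# blobs on mat: red & black(not blue) pixels
n,l,st,c=cv2.connectedComponentsWithStats(red[:215].astype(np.uint8))
for i in range(1,n):
    if st[i,4]>8: print('red',st[i],c[i],to_world(p,c[i],.014)[:2].round(4))
bw=((hsv[...,1]<90)&(hsv[...,2]>120)).astype(np.uint8);bw[215:]=0
n,l,st,c=cv2.connectedComponentsWithStats(bw)
for i in range(1,n):
    if st[i,4]>150: print('white',st[i],c[i].round(1),to_world(p,c[i],.014)[:2].round(4))
E
```

```text
[0.510642   0.22056561 0.35154117] [ 9.99999574e-01 -9.11890905e-04]
column1 [([260.0, 96.0], 0.6, [0.4344, 0.2988]), ([311.0, 288.0], 0.57, [0.5003, 0.0175])]
white [ 582    0   58  215 8041] [618.9 125.9] [0.9176 0.2593]
white [258  32  21  32 495] [267.6  46. ] [0.4468 0.3607]
white [ 246   71   24   87 1076] [258.8 117. ] [0.4319 0.2719]
white [ 225  110  197  105 1657] [355.4 192. ] [0.564  0.1681]
white [ 479  121   69   74 3031] [511.9 151.5] [0.7777 0.225 ]
white [433 163  27  52 776] [443.5 185.4] [0.6877 0.1775]
```

Call:
{"method": "move_arm", "body": {"moves": [{"grip": 0.45,"translation": [-40,40,-40],"turn": [0,0,-0.1]},{"grip": 0.45,"translation": [-74,70,-80],"turn": [0,0,-0.16]},{"grip": 0.45,"translation": [-74,78,-140],"turn": [0,0,-0.16]},{"grip": 0.45,"translation": [-74,78,-200],"turn": [0,0,-0.16]},{"grip": 0.45,"translation": [-74,78,-260],"turn": [0,0,-0.16]},{"grip": 0.45,"translation": [-74,78,-305],"turn": [0,0,-0.16]},{"grip": 0.45,"translation": [-74,78,-328],"turn": [0,0,-0.16]},{"grip": 0.45,"translation": [-74,78,-339],"turn": [0,0,-0.16]},{"grip": 0.45,"translation": [-74,78,-339],"turn": [0,0,-0.16]},{"grip": 0.1,"translation": [-74,78,-339],"turn": [0,0,-0.16]},{"grip": 0.1,"translation": [-74,78,-339],"turn": [0,0,-0.16]},{"grip": 0.1,"translation": [-74,78,-339],"turn": [0,0,-0.16]}]}}

```text
t: 25.35
position: [0.4371, 0.2988, 0.0133]
orientation: [[0.163, 0.987, 0.001], [0.987, -0.163, 0.0], [0.001, 0.001, -1.0]]
force: [0.4, 0.1, 3.5]
width: 0.152
grasp_force: 30.1
```

Call:
{"method": "move_arm", "body": {"moves": [{"grip": 0.1,"translation": [0,0,20],"turn": [0,0,0]},{"grip": 0.1,"translation": [0,0,60],"turn": [0,0,-0.05]},{"grip": 0.1,"translation": [5,-30,100],"turn": [0,0,-0.15]},{"grip": 0.1,"translation": [12,-70,110],"turn": [0,0,-0.28]},{"grip": 0.1,"translation": [20,-110,110],"turn": [0,0,-0.42]},{"grip": 0.1,"translation": [28,-150,110],"turn": [0,0,-0.56]},{"grip": 0.1,"translation": [36,-190,110],"turn": [0,0,-0.7]},{"grip": 0.1,"translation": [44,-230,110],"turn": [0,0,-0.84]},{"grip": 0.1,"translation": [52,-270,110],"turn": [0,0,-0.98]},{"grip": 0.1,"translation": [60,-310,110],"turn": [0,0,-1.12]},{"grip": 0.1,"translation": [67,-345,110],"turn": [0,0,-1.24]},{"grip": 0.1,"translation": [70,-366,110],"turn": [0,0,-1.326]}]}}

```text
t: 26.85
position: [0.5068, -0.0688, 0.1236]
orientation: [[0.997, 0.076, 0.001], [0.076, -0.997, -0.0], [0.001, 0.0, -1.0]]
force: [-0.0, 1.2, -1.7]
width: 0.149
grasp_force: 30.0
```

Call:
{"method": "move_arm", "body": {"moves": [{"grip": 0.1,"translation": [0,0,0],"turn": [0,0,0]},{"grip": 0.1,"translation": [0,0,-30],"turn": [0,0,0]},{"grip": 0.1,"translation": [0,0,-60],"turn": [0,0,0]},{"grip": 0.1,"translation": [0,0,-60],"turn": [0,0,0]}]}}

```text
t: 27.35
position: [0.505, -0.0651, 0.0613]
orientation: [[0.996, 0.085, -0.004], [0.085, -0.996, 0.002], [-0.004, -0.002, -1.0]]
force: [-0.7, 0.8, -2.1]
width: 0.154
grasp_force: 30.0
```

```bash

python3 - <<'E'
from h import *
s=bot.state();print(s['position'],s['orientation'][:2,1],s['force'])
p=shot('wrist','w9');im=p['image']
cv2.imwrite('pics/w9c.png',cv2.resize(im[0:240,150:560,::-1],None,fx=1.9,fy=2.4,interpolation=2))
E
```

```text
[ 0.50495142 -0.06513382  0.06132081] [ 0.08461452 -0.9964118 ] [-0.7109263   0.76285563 -2.09700964]
```

View pics/w9c.png

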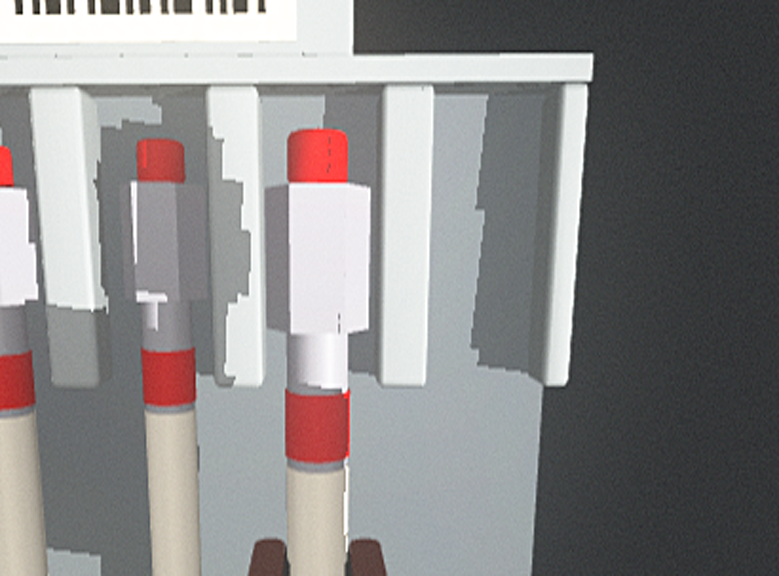

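Call:
{"method": "move_arm", "body": {"moves": [{"grip": 0.1,"translation": [0,0,-15],"turn": [0,0,0]},{"grip": 0.1,"translation": [0,0,-28],"turn": [0,0,0]},{"grip": 0.1,"translation": [0,0,-36],"turn": [0,0,0]},{"grip": 0.1,"translation": [0,0,-40],"turn": [0,0,0]},{"grip": 0.1,"translation": [0,0,-42],"turn": [0,0,0]},{"grip": 0.1,"translation": [0,0,-42],"turn": [0,0,0]},{"grip": 0.4,"translation": [0,0,-42],"turn": [0,0,0]},{"grip": 0.4,"translation": [0,0,-42],"turn": [0,0,0]},{"grip": 0.4,"translation": [0,0,-20],"turn": [0,0,0]},{"grip": 0.4,"translation": [0,0,30],"turn": [0,0,0]}]}}

```text
t: 28.65
position: [0.5053, -0.0672, 0.0919]
orientation: [[0.997, 0.081, -0.004], [0.081, -0.997, 0.001], [-0.004, -0.001, -1.0]]
force: [0.6, -0.9, -0.2]
width: 0.396
grasp_force: 0.0
```

Call:
{"method": "move_arm", "body": {"moves": [{"grip": 0.4,"translation": [20,20,40],"turn": [0,0,0.17]},{"grip": 0.4,"translation": [40,42,80],"turn": [0,0,0.34]},{"grip": 0.4,"translation": [60,64,120],"turn": [0,0,0.51]},{"grip": 0.4,"translation": [80,86,158],"turn": [0,0,0.68]},{"grip": 0.4,"translation": [100,108,158],"turn": [0,0,0.86]},{"grip": 0.4,"translation": [120,130,158],"turn": [0,0,1.04]},{"grip": 0.4,"translation": [140,152,158],"turn": [0,0,1.22]},{"grip": 0.4,"translation": [165,170,158],"turn": [0,0,1.37]},{"grip": 0.4,"translation": [178,177,158],"turn": [0,0,1.37]},{"grip": 0.4,"translation": [178,177,158],"turn": [0,0,1.37]},{"grip": 0.4,"translation": [178,177,158],"turn": [0,0,1.37]}]}}

```text
t: 30.02
position: [0.6842, 0.1093, 0.2505]
orientation: [[0.12, 0.993, -0.0], [0.993, -0.12, -0.0], [-0.0, -0.0, -1.0]]
force: [-0.3, -0.3, 0.1]
width: 0.399
grasp_force: 0.0
```

```bash

python3 - <<'E'
from h import *
p=shot('wrist','w10');s=bot.state();print(s['position'],s['orientation'][:2,1])
rep(p,'spanner:0.003')
for u in [(0,0)]:
    g=p['image'].astype(int);S=((g.sum(2)>330)).astype(np.uint8);n,l,st,c=cv2.connectedComponentsWithStats(S)
    for j in range(1,n):
        if st[j,4]>300:
            pts=np.array([to_world(p,q,.006)[:2] for q in np.argwhere(l==j)[:,::-1]]);ev=np.linalg.eigh(np.cov(pts.T))[1][:,1];pr=(pts-pts.mean(0))@ev
            print(st[j],ev.round(3),np.ptp(pr).round(3),(pts.mean(0)+ev*(pr.max()+pr.min())/2).round(4))
E
```

```text
[0.6842357  0.10913933 0.25074701] [ 0.99274264 -0.12025823]
spanner [([318.0, 156.0], 0.73, [0.6859, 0.1198])]
[    0     0   241   143 31835] [-0.999  0.044] 0.269 [0.4763 0.2381]
[ 352    0   62   60 2891] [-0.857 -0.516] 0.068 [0.7676 0.2442]
[  539     0   101   290 25292] [-0.015  1.   ] 0.336 [0.9828 0.0822]
[ 303   76   29  153 2526] [0.117 0.993] 0.17 [0.685  0.1208]
[ 360  121   67   67 2053] [0.431 0.902] 0.075 [0.7684 0.1119]
[ 127  181  126   68 4499] [-0.996  0.088] 0.14 [0.5291 0.0744]
[  56  208   75   80 2540] [-0.826 -0.563] 0.107 [0.406  0.0544]
[ 384  217   91   48 2697] [-0.998  0.064] 0.106 [0.8041 0.0077]
[276 227  24  63 680] [0.033 0.999] 0.082 [0.6336 0.0018]
[ 547  317   54   64 2562] [-0.027  1.   ] 0.099 [ 0.9811 -0.168 ]
[255 328  30  39 375] [0.225 0.974] 0.059 [ 0.5972 -0.1183]
```

Call:
{"method": "move_arm", "body": {"moves": [{"grip": 0.4,"translation": [1,10,-60],"turn": [0,0,0]},{"grip": 0.4,"translation": [1,10,-120],"turn": [0,0,0]},{"grip": 0.4,"translation": [1,10,-180],"turn": [0,0,0]},{"grip": 0.4,"translation": [1,10,-220],"turn": [0,0,0]},{"grip": 0.4,"translation": [1,10,-236],"turn": [0,0,0]},{"grip": 0.4,"translation": [1,10,-242],"turn": [0,0,0]},{"grip": 0.4,"translation": [1,10,-242],"turn": [0,0,0]},{"grip": 0.1,"translation": [1,10,-242],"turn": [0,0,0]},{"grip": 0.1,"translation": [1,10,-242],"turn": [0,0,0]},{"grip": 0.1,"translation": [1,10,-242],"turn": [0,0,0]},{"grip": 0.1,"translation": [1,10,-222],"turn": [0,0,0]},{"grip": 0.1,"translation": [1,10,-182],"turn": [0,0,0]}]}}

```text
t: 31.62
position: [0.6845, 0.1194, 0.0685]
orientation: [[0.119, 0.993, -0.003], [0.993, -0.119, -0.0], [-0.001, -0.003, -1.0]]
force: [0.7, 0.4, -0.3]
width: 0.157
grasp_force: 30.0
```

Call:
{"method": "move_arm", "body": {"moves": [{"grip": 0.1,"translation": [-10,-3,30],"turn": [0,0,-0.1]},{"grip": 0.1,"translation": [-35,-10,40],"turn": [0,0,-0.28]},{"grip": 0.1,"translation": [-60,-16,40],"turn": [0,0,-0.46]},{"grip": 0.1,"translation": [-90,-23,40],"turn": [0,0,-0.64]},{"grip": 0.1,"translation": [-120,-30,40],"turn": [0,0,-0.82]},{"grip": 0.1,"translation": [-150,-37,40],"turn": [0,0,-1.0]},{"grip": 0.1,"translation": [-175,-44,40],"turn": [0,0,-1.18]},{"grip": 0.1,"translation": [-191,-49,20],"turn": [0,0,-1.369]},{"grip": 0.1,"translation": [-191,-49,0],"turn": [0,0,-1.369]},{"grip": 0.1,"translation": [-191,-49,0],"turn": [0,0,-1.369]},{"grip": 0.1,"translation": [-191,-49,0],"turn": [0,0,-1.369]}]}}

```text
t: 33.0
position: [0.4953, 0.0713, 0.0697]
orientation: [[0.997, 0.082, 0.001], [0.082, -0.997, 0.0], [0.001, -0.0, -1.0]]
force: [0.1, 0.2, -0.9]
width: 0.154
grasp_force: 30.0
```

```bash

python3 - <<'E'
from h import *
s=bot.state();print(s['position'],s['orientation'][:2,1],s['force'])
p=shot('wrist','w11');im=p['image']
cv2.imwrite('pics/w11c.png',cv2.resize(im[0:240,100:520,::-1],None,fx=1.9,fy=2.4,interpolation=2))
E
```

```text
[0.49531204 0.07126991 0.06971036] [ 0.08243455 -0.99659641] [ 0.05044427  0.18020456 -0.94285466]
```

View pics/w11c.png

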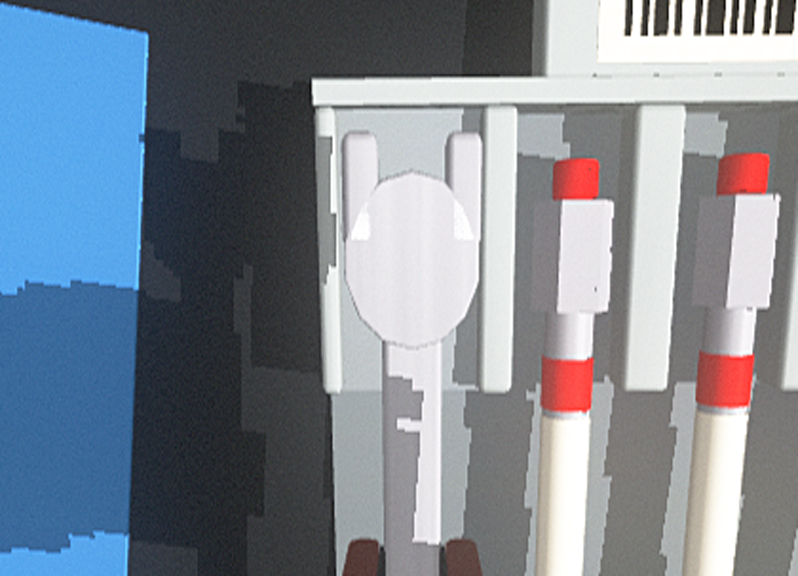

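Call:
{"method": "move_arm", "body": {"moves": [{"grip": 0.1,"translation": [0,0,-20],"turn": [0,0,0]},{"grip": 0.1,"translation": [0,0,-32],"turn": [0,0,0]},{"grip": 0.1,"translation": [0,0,-38],"turn": [0,0,0]},{"grip": 0.1,"translation": [0,0,-41],"turn": [0,0,0]},{"grip": 0.1,"translation": [0,0,-41],"turn": [0,0,0]},{"grip": 0.3,"translation": [0,0,-41],"turn": [0,0,0]},{"grip": 0.3,"translation": [0,0,-41],"turn": [0,0,0]},{"grip": 0.3,"translation": [0,0,-20],"turn": [0,0,0]},{"grip": 0.3,"translation": [0,0,20],"turn": [0,0,0]},{"grip": 0.5,"translation": [0,0,80],"turn": [0,0,0.1]},{"grip": 0.5,"translation": [0,-20,140],"turn": [0,0,0.28]},{"grip": 0.5,"translation": [0,-60,190],"turn": [0,0,0.46]}]}}

```text
t: 34.55
position: [0.4953, 0.0156, 0.2563]
orientation: [[0.859, 0.512, 0.003], [0.512, -0.859, 0.0], [0.002, 0.001, -1.0]]
force: [1.2, -1.3, -0.4]
width: 0.499
grasp_force: 0.0
```

Call:
{"method": "move_arm", "body": {"moves": [{"grip": 0.9,"translation": [10,-50,30],"turn": [0,0,0.18]},{"grip": 0.9,"translation": [20,-100,60],"turn": [0,0,0.36]},{"grip": 0.9,"translation": [35,-150,60],"turn": [0,0,0.54]},{"grip": 0.9,"translation": [50,-205,60],"turn": [0,0,0.72]},{"grip": 0.9,"translation": [65,-260,60],"turn": [0,0,0.9]},{"grip": 0.9,"translation": [80,-315,60],"turn": [0,0,1.027]},{"grip": 0.9,"translation": [93,-365,60],"turn": [0,0,1.027]},{"grip": 0.9,"translation": [93,-391,60],"turn": [0,0,1.027]},{"grip": 0.9,"translation": [93,-391,60],"turn": [0,0,1.027]},{"grip": 0.9,"translation": [93,-391,60],"turn": [0,0,1.027]}]}}

```text
t: 35.8
position: [0.5883, -0.3744, 0.3136]
orientation: [[0.013, 1.0, 0.0], [1.0, -0.013, 0.001], [0.001, 0.0, -1.0]]
force: [0.9, 0.0, -0.1]
width: 0.9
grasp_force: 0.0
```

```bash

python3 - <<'E'
from h import *
s=bot.state();print(s['t'],s['position'],s['orientation'][:2,1],s['qpos'])
p=shot('wrist','w12');im=p['image']
rep(p,'scanner:.045 scanner_rest:0 scanner_window:.025')
cv2.imwrite('pics/w12c.png',cv2.resize(im[0:300,150:500,::-1],None,fx=2,fy=2,interpolation=2))
p=shot('top','t12');rep(p,'spanner:.02 column1:.02 scanner_rest:0')
E
```

```text
35.8 [ 0.58825814 -0.37441231  0.31359682] [ 0.9999134  -0.01315464] [ 0.88803392  0.57355687 -0.66395036  1.24423786  0.34318678  1.43493639
  0.2450975 ]
scanner [([343.0, 276.0], 0.75, [0.6191, -0.522]), ([316.0, 163.0], 0.55, [0.5864, -0.3737])]
scanner_rest [([319.0, 158.0], 0.69, [0.5907, -0.3754])]
scanner_window [([26.0, 209.0], 0.77, [0.2131, -0.4313]), ([298.0, 92.0], 0.58, [0.5667, -0.2914])]
spanner [([281.0, 204.0], 0.87, [0.4937, 0.0697])]
column1 [([293.0, 202.0], 0.66, [0.5, 0.0306]), ([324.0, 198.0], 0.58, [0.517, -0.073]), ([308.0, 201.0], 0.5, [0.505, -0.0218])]
scanner_rest [([414.0, 178.0], 0.8, [0.588, -0.3824])]
```

View pics/w12c.png

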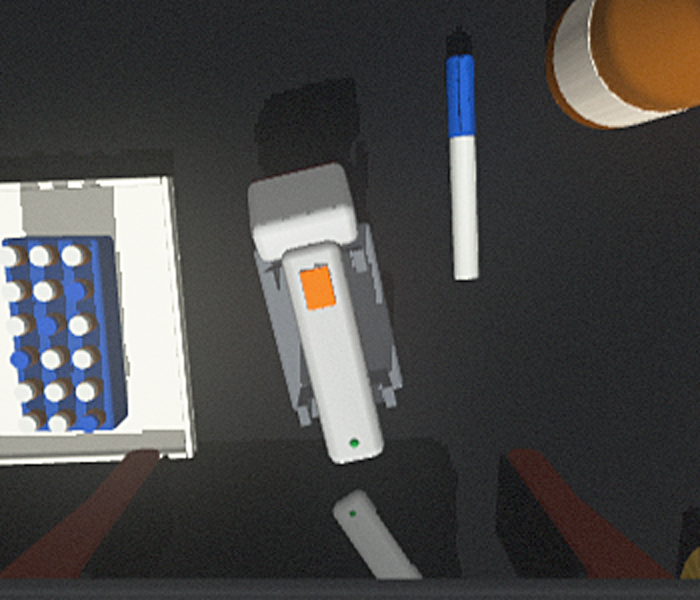

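```bash

python3 - <<'E'
from h import *
p=shot('wrist')
f=lambda c,r,z=.071:to_world(p,(150+c/2,r/2),z)[:2]
h=(f(284,258)+f(340,250))/2; t=(f(333,462)+f(383,455))/2
d=h-t;u=d/np.linalg.norm(d);print(h,t,np.linalg.norm(d),'yaw',np.degrees(np.arctan2(u[1],u[0])))
print('width',np.linalg.norm(f(310,360)-f(360,350)))
print('origin from tail',t+u*.075)
g=p['image'].astype(int)
hsv=cv2.cvtColor(p['image'],cv2.COLOR_RGB2HSV)
S=((hsv[...,1]<40)&(hsv[...,2]>150)).astype(np.uint8);n,l,st,c=cv2.connectedComponentsWithStats(S);j=l[190,328];print(st[j])
P=np.argwhere(l==j)[:,::-1];P=P[P[:,1]>128]
pts=np.array([to_world(p,q,.071)[:2] for q in P]);m=pts.mean(0);ev=np.linalg.eigh(np.cov(pts.T))[1][:,1];ev*=np.sign(ev[1]);pr=(pts-m)@ev;print(m,'yaw',np.degrees(np.arctan2(ev[1],ev[0])),'tail->origin',m+ev*(pr.min()+.075))
# rest: lip corners at z=.059 
for q in((298,415),(312,420),(388,390),(402,385),(362,228),(262,255)):print(q,f(*q,.05).round(4))
E
```

```text
[ 0.57581329 -0.33209727] [ 0.60007363 -0.45028483] 0.12065182181571309 yaw 101.59996281812076
width 0.028779703925881868
origin from tail [ 0.58499283 -0.37681667]
[ 291  121   50  109 2646]
[ 0.58788857 -0.39374288] yaw 102.92739337329482 tail->origin [ 0.58369353 -0.37546649]
(298, 415) [ 0.5646 -0.4293]
(312, 420) [ 0.573  -0.4326]
(388, 390) [ 0.6191 -0.4145]
(402, 385) [ 0.6275 -0.4116]
(362, 228) [ 0.604  -0.3192]
(262, 255) [ 0.5465 -0.3335]
```

Call:
{"method": "move_arm", "body": {"grip_force": 40, "moves": [{"grip": 0.62,"translation": [-3,-2,-50],"turn": [0,0,0.12]},{"grip": 0.62,"translation": [-3,-2,-110],"turn": [0,0,0.228]},{"grip": 0.62,"translation": [-3,-2,-170],"turn": [0,0,0.228]},{"grip": 0.62,"translation": [-3,-2,-210],"turn": [0,0,0.228]},{"grip": 0.62,"translation": [-3,-2,-230],"turn": [0,0,0.228]},{"grip": 0.62,"translation": [-3,-2,-250],"turn": [0,0,0.228]},{"grip": 0.62,"translation": [-3,-2,-262],"turn": [0,0,0.228]},{"grip": 0.62,"translation": [-3,-2,-267],"turn": [0,0,0.228]},{"grip": 0.62,"translation": [-3,-2,-267],"turn": [0,0,0.228]},{"grip": 0.62,"translation": [-3,-2,-267],"turn": [0,0,0.228]}]}}

```text
t: 37.5
position: [0.5854, -0.3785, 0.0474]
orientation: [[-0.212, 0.977, 0.001], [0.977, 0.212, -0.001], [-0.001, 0.001, -1.0]]
force: [-0.2, -0.1, 0.1]
width: 0.621
grasp_force: 0.0
```

Call:
{"method": "move_arm", "body": {"moves": [{"grip": 0.3,"translation": [0,0,0],"turn": [0,0,0]},{"grip": 0.3,"translation": [0,0,0],"turn": [0,0,0]},{"grip": 0.3,"translation": [0,0,0],"turn": [0,0,0]},{"grip": 0.3,"translation": [0,0,0],"turn": [0,0,0]}]}}

```text
t: 38.0
position: [0.5851, -0.3783, 0.0468]
orientation: [[-0.212, 0.977, 0.001], [0.977, 0.212, -0.0], [-0.0, 0.0, -1.0]]
force: [-0.1, 0.1, 2.3]
width: 0.384
grasp_force: 40.0
```

```bash

python3 - <<'E'
from h import *
s=bot.state();print(s['t'],s['position'],s['orientation'],s['force'],s['torque'],s['width'])
p=shot('wrist','w13')
rep(p,'scanner:.045 scanner_rest:0 scanner_window:.025')
E
```

```text
38.0 [ 0.58511905 -0.37835     0.04675925] [[-2.11594305e-01  9.77357433e-01  5.46564748e-04]
 [ 9.77357535e-01  2.11594441e-01 -2.03198723e-04]
 [-3.14247844e-04  4.91193482e-04 -9.99999830e-01]] [-0.08782201  0.10168327  2.34542618] [-0.02404447 -0.03149606 -0.01739852] 0.38440338095478926
scanner [([316.0, 249.0], 0.84, [0.5828, -0.3763])]
scanner_rest []
scanner_window [([315.0, 58.0], 0.63, [0.5645, -0.2923])]
```

Call:
{"method": "move_arm", "body": {"moves": [{"grip": 0.3,"translation": [0,0,25],"turn": [0,0,0]},{"grip": 0.3,"translation": [0,0,65],"turn": [0,0,0]},{"grip": 0.3,"translation": [0,0,100],"turn": [0,0,-0.05]},{"grip": 0.3,"translation": [-10,20,110],"turn": [0,0,-0.2]},{"grip": 0.3,"translation": [-20,60,110],"turn": [0,0,-0.36]},{"grip": 0.3,"translation": [-30,100,110],"turn": [0,0,-0.53]},{"grip": 0.3,"translation": [-40,145,110],"turn": [0,0,-0.7]},{"grip": 0.3,"translation": [-52,190,110],"turn": [0,0,-0.87]},{"grip": 0.3,"translation": [-64,235,110],"turn": [0,0,-1.04]},{"grip": 0.3,"translation": [-75,280,110],"turn": [0,0,-1.21]},{"grip": 0.3,"translation": [-84,325,110],"turn": [0,0,-1.38]},{"grip": 0.3,"translation": [-88,350,110],"turn": [0,0,-1.54]}]}}

```text
t: 39.7
position: [0.4958, -0.0258, 0.1563]
orientation: [[0.971, 0.239, -0.001], [0.239, -0.971, 0.0], [-0.001, -0.0, -1.0]]
force: [0.3, 0.2, -0.8]
width: 0.384
grasp_force: 40.0
```

```bash

python3 - <<'E'
from h import *
s=bot.state();print(s['t'],s['position'],s['orientation'],s['force'],s['torque'],s['width'],s['qpos'])
E
```

```text
39.7 [ 0.49583758 -0.02577813  0.15630351] [[ 9.71047839e-01  2.38883988e-01 -7.31335312e-04]
 [ 2.38884217e-01 -9.71048028e-01  2.42098765e-04]
 [-6.52328194e-04 -4.09793946e-04 -9.99999703e-01]] [ 0.25405665  0.19220247 -0.81660537] [-0.02343385  0.06140296  0.00714232] 0.38408407852247267 [ 0.3520482   0.32014439 -0.47927242  1.96132871  0.18544238  0.90327546
 -1.55150524]
```

Call:
{"method": "move_arm", "body": {"moves": [{"grip": 0.3,"translation": [0,4,-20],"turn": [0,0,-0.1]},{"grip": 0.3,"translation": [1,6,-40],"turn": [0,0,-0.157]},{"grip": 0.3,"translation": [1,6,-57],"turn": [0,0,-0.157]},{"grip": 0.3,"translation": [1,6,-57],"turn": [0,0,-0.157]},{"grip": 0.3,"translation": [1,6,-57],"turn": [0,0,-0.157]}]}}

```text
t: 40.33
position: [0.4982, -0.0224, 0.0998]
orientation: [[0.996, 0.087, 0.0], [0.087, -0.996, 0.0], [0.0, -0.0, -1.0]]
force: [-0.1, -0.4, -0.8]
width: 0.384
grasp_force: 40.0
```

```bash

python3 - <<'E'
from h import *
s=bot.state();print(s['t'],s['position'],s['orientation'],s['force'],s['width'])
p=shot('wrist','w14'); rep(p,'barcode:.02 scanner_window:.077 scanner:.097')
q=shot('scene','s14'); rep(q,'barcode:.02 scanner_window:.077')
im=np.hstack([p['image'][::,120:520],cv2.resize(q['image'][170:270,280:440],(400,400),interpolation=2)[:,:]])
cv2.imwrite('pics/c14.png',im[:,:,::-1])
O=s['orientation'];w=s['position']+.090*O[:,0]+.022*O[:,2];b=np.cos(.96)*O[:,0]+np.sin(.96)*O[:,2]
print('win',w,'hit',w+b*(w[2]-.02)/-b[2])
E
```

```text
40.325 [ 0.49815375 -0.02238706  0.09976393] [[ 9.96175592e-01  8.73735550e-02  2.26445534e-04]
 [ 8.73735525e-02 -9.96175618e-01  2.10152996e-05]
 [ 2.27415701e-04 -1.14957774e-06 -9.99999974e-01]] [-0.08226251 -0.39626733 -0.81369064] 0.383927754663612
barcode []
scanner_window [([315.0, 60.0], 0.75, [0.5831, -0.0133])]
scanner [([317.0, 251.0], 0.61, [0.4969, -0.0215])]
barcode [([355.0, 232.0], 0.97, [0.6207, -0.0013])]
scanner_window [([347.0, 208.0], 0.91, [0.5797, -0.0098]), ([181.0, 176.0], 0.64, [0.2895, -0.4151]), ([115.0, 318.0], 0.6, [0.7273, -0.5758])]
win [ 0.58781454 -0.01452298  0.0777844 ] hit [ 0.62813447 -0.01098649  0.02      ]
```

View pics/c14.png

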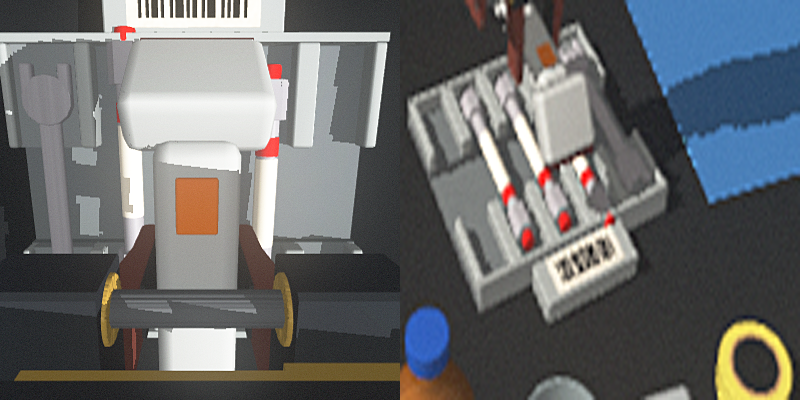

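Call:
{"method": "move_arm", "body": {"moves": [{"grip": 0.3,"translation": [0,0,50],"turn": [0,0,0]},{"grip": 0.3,"translation": [2,-20,57],"turn": [0,0,0.16]},{"grip": 0.3,"translation": [8,-55,57],"turn": [0,0,0.33]},{"grip": 0.3,"translation": [16,-95,57],"turn": [0,0,0.5]},{"grip": 0.3,"translation": [26,-135,57],"turn": [0,0,0.67]},{"grip": 0.3,"translation": [36,-175,57],"turn": [0,0,0.84]},{"grip": 0.3,"translation": [46,-215,57],"turn": [0,0,1.01]},{"grip": 0.3,"translation": [58,-260,57],"turn": [0,0,1.18]},{"grip": 0.3,"translation": [70,-305,57],"turn": [0,0,1.35]},{"grip": 0.3,"translation": [80,-340,57],"turn": [0,0,1.52]},{"grip": 0.3,"translation": [87,-356,57],"turn": [0,0,1.696]},{"grip": 0.3,"translation": [87,-356,57],"turn": [0,0,1.696]}]}}

```text
t: 42.18
position: [0.5844, -0.3797, 0.1556]
orientation: [[-0.207, 0.978, -0.0], [0.978, 0.207, 0.001], [0.001, -0.0, -1.0]]
force: [-0.5, 0.6, -2.1]
width: 0.382
grasp_force: 40.0
```

```bash

python3 - <<'E'
from h import *
s=bot.state();print(s['t'],s['position'],s['orientation'])
for n in('top','scene'):
    p=shot(n,n+'15');print(n);rep(p,'column1:.02 column1_red:.02',n=5)
    red,_,_=cols(p);N,l,st,c=cv2.connectedComponentsWithStats(red.astype(np.uint8))
    for i in range(1,N):
        X=to_world(p,c[i],.025)
        if st[i,4]>3 and .35<X[0]<.7 and -.2<X[1]<.42: print(st[i],c[i].round(1),X.round(3))
E
```

```text
42.175 [ 0.58442143 -0.37971112  0.15558058] [[-2.07105331e-01  9.78318594e-01 -3.32674527e-04]
 [ 9.78318278e-01  2.07105537e-01  8.02181417e-04]
 [ 8.53687733e-04 -1.59325523e-04 -9.99999623e-01]]
top
column1 [([324.0, 199.0], 0.71, [0.513, -0.0743]), ([309.0, 200.0], 0.65, [0.5097, -0.0231]), ([295.0, 196.0], 0.52, [0.5218, 0.0228])]
column1_red []
[319 175   4   3   8] [320.2 176.2] [ 0.588 -0.061  0.025]
[305 176   4   2   7] [306.7 176.4] [ 0.587 -0.016  0.025]
[292 184   5   4  17] [294.2 185.4] [0.557 0.026 0.025]
[306 189   5   4  17] [307.8 190.2] [ 0.541 -0.02   0.025]
[319 188   5   4  15] [321.3 189.7] [ 0.543 -0.065  0.025]
scene
column1 [([350.0, 205.0], 0.81, [0.5136, 0.0323]), ([319.0, 212.0], 0.79, [0.5128, -0.0656]), ([334.0, 208.0], 0.67, [0.5123, -0.0179]), ([420.0, 267.0], 0.22, [0.7832, 0.1018])]
column1_red [([364.0, 227.0], 0.54, [0.611, 0.0297]), ([352.0, 231.0], 0.46, [0.6139, -0.0048])]
[335 212   6   5  17] [337.2 213.6] [ 0.541 -0.02   0.025]
[352 212   6   5  16] [354.4 213.6] [0.557 0.026 0.025]
[321 216   5   5  16] [322.8 217.9] [ 0.544 -0.065  0.025]
[344 223   4   5  16] [345.5 225. ] [ 0.591 -0.016  0.025]
[362 224   4   3   8] [363.5 224.8] [0.606 0.031 0.025]
[329 228   5   5  17] [330.8 229.8] [ 0.594 -0.061  0.025]
```

Call:
{"method": "move_arm", "body": {"moves": [{"grip": 0.3,"translation": [1,1,0],"turn": [0,0,0.004]},{"grip": 0.3,"translation": [1,1,-35],"turn": [0,0,0.004]},{"grip": 0.3,"translation": [1,1,-65],"turn": [0,0,0.004]},{"grip": 0.3,"translation": [1,1,-88],"turn": [0,0,0.004]},{"grip": 0.3,"translation": [1,1,-101],"turn": [0,0,0.004]},{"grip": 0.3,"translation": [1,1,-106],"turn": [0,0,0.004]},{"grip": 0.3,"translation": [1,1,-109],"turn": [0,0,0.004]},{"grip": 0.3,"translation": [1,1,-109],"turn": [0,0,0.004]},{"grip": 0.3,"translation": [1,1,-109],"turn": [0,0,0.004]}]}}

```text
t: 43.6
position: [0.5863, -0.3774, 0.0482]
orientation: [[-0.214, 0.977, 0.001], [0.977, 0.214, -0.001], [-0.001, 0.001, -1.0]]
force: [0.6, 0.4, -2.2]
width: 0.386
grasp_force: 40.0
```

Call:
{"method": "move_arm", "body": {"moves": [{"grip": 0.3,"translation": [0,0,-1.5],"turn": [0,0,0]},{"grip": 0.3,"translation": [0,0,-1.5],"turn": [0,0,0]},{"grip": 0.62,"translation": [0,0,-1.5],"turn": [0,0,0]},{"grip": 0.62,"translation": [0,0,-1.5],"turn": [0,0,0]},{"grip": 0.62,"translation": [0,0,20],"turn": [0,0,0]},{"grip": 0.62,"translation": [0,0,70],"turn": [0,0,0]},{"grip": 0.62,"translation": [0,0,130],"turn": [0,0,0]},{"grip": 0.62,"translation": [0,0,190],"turn": [0,0,0]},{"grip": 0.62,"translation": [0,0,190],"turn": [0,0,0]}]}}

```text
t: 44.72
position: [0.5887, -0.3776, 0.2453]
orientation: [[-0.215, 0.977, 0.01], [0.977, 0.215, -0.005], [-0.007, 0.008, -1.0]]
force: [0.4, 0.0, -0.2]
width: 0.618
grasp_force: 0.0
```

```bash

python3 - <<'E'
from h import *
s=bot.state();print(s['t'],s['position'],s['orientation'][:2,0])
p=shot('wrist','w16');rep(p,'scanner:.045 scanner_window:.025')
E
```

```text
44.725 [ 0.5886884  -0.37755299  0.2453447 ] [-0.21464994  0.97666614]
scanner [([313.0, 170.0], 0.92, [0.5848, -0.3759]), ([504.0, 53.0], 0.41, [0.7355, -0.2303])]
scanner_window [([335.0, 346.0], 0.83, [0.6582, -0.5856])]
```

Call:
{"method": "move_arm", "body": {"moves": [{"grip": 0.62,"translation": [-5,20,10],"turn": [0,0,-0.16]},{"grip": 0.45,"translation": [-12,60,10],"turn": [0,0,-0.33]},{"grip": 0.45,"translation": [-22,100,10],"turn": [0,0,-0.5]},{"grip": 0.45,"translation": [-32,140,10],"turn": [0,0,-0.67]},{"grip": 0.45,"translation": [-45,185,10],"turn": [0,0,-0.84]},{"grip": 0.45,"translation": [-58,230,10],"turn": [0,0,-1.01]},{"grip": 0.45,"translation": [-72,275,10],"turn": [0,0,-1.18]},{"grip": 0.45,"translation": [-86,320,10],"turn": [0,0,-1.35]},{"grip": 0.45,"translation": [-100,365,10],"turn": [0,0,-1.52]},{"grip": 0.45,"translation": [-110,400,10],"turn": [0,0,-1.7]},{"grip": 0.45,"translation": [-110,400,10],"turn": [0,0,-1.7]},{"grip": 0.45,"translation": [-110,400,10],"turn": [0,0,-1.7]}]}}

```text
t: 46.38
position: [0.4756, 0.0219, 0.2467]
orientation: [[0.996, 0.089, -0.002], [0.089, -0.996, -0.0], [-0.002, 0.0, -1.0]]
force: [0.7, -1.3, 0.7]
width: 0.454
grasp_force: 0.0
```

```bash

python3 - <<'E'
from h import *
s=bot.state();print(s['t'],s['position'],s['orientation'][:2,0])
p=shot('wrist','w17')
rep(p,'column1:.02 column1_red:.02 barcode:.02 spanner:.02')
red,_,_=cols(p);N,l,st,c=cv2.connectedComponentsWithStats(red.astype(np.uint8))
for i in range(1,N):
    if st[i,4]>20: print(st[i],c[i].round(1),to_world(p,c[i],.027)[:2].round(4))
E
```

```text
46.375 [0.47559825 0.02192641 0.24668578] [0.99604872 0.0887937 ]
column1 [([360.0, 145.0], 0.9, [0.5034, -0.0204]), ([404.0, 147.0], 0.89, [0.505, -0.068]), ([272.0, 148.0], 0.65, [0.4915, 0.0721]), ([323.0, 127.0], 0.57, [0.5183, 0.0194])]
column1_red []
barcode [([360.0, 21.0], 0.62, [0.6227, -0.007])]
spanner [([275.0, 147.0], 0.69, [0.4931, 0.0688])]
[313  37  13   9  57] [319.2  39.9] [0.6011 0.0313]
[358  58  13  10 105] [363.9  62.2] [ 0.5846 -0.0143]
[402  60  14   9 101] [408.7  64.4] [ 0.5865 -0.0585]
[313  84  14  13 161] [319.6  89.8] [0.5548 0.0268]
[355 104  15  12 161] [361.8 109.8] [ 0.5392 -0.0177]
[399 106  14  12 156] [405.6 111.9] [ 0.541  -0.0622]
[244 329   6  31 115] [246.4 340.5] [0.2598 0.0883]
```

View pics/w17.png

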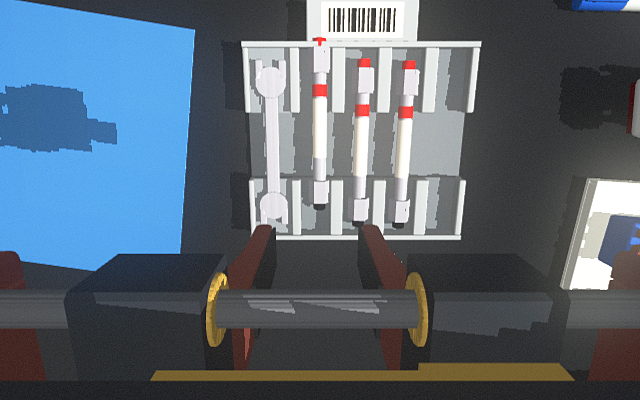

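Call:
{"method": "move_arm", "body": {"grip_force": 25, "moves": [{"grip": 0.38,"translation": [20,2,-50],"turn": [0,0,0]},{"grip": 0.38,"translation": [40,4,-105],"turn": [0,0,0]},{"grip": 0.38,"translation": [40,4,-160],"turn": [0,0,0]},{"grip": 0.38,"translation": [40,4,-195],"turn": [0,0,0]},{"grip": 0.38,"translation": [40,4,-215],"turn": [0,0,0]},{"grip": 0.38,"translation": [40,4,-224],"turn": [0,0,0]},{"grip": 0.38,"translation": [40,4,-224],"turn": [0,0,0]},{"grip": 0.1,"translation": [40,4,-224],"turn": [0,0,0]},{"grip": 0.1,"translation": [40,4,-224],"turn": [0,0,0]},{"grip": 0.1,"translation": [40,4,-224],"turn": [0,0,0]},{"grip": 0.1,"translation": [40,4,-214],"turn": [0,0,0]},{"grip": 0.1,"translation": [40,4,-209],"turn": [0,0,0]}]}}

```text
t: 48.12
position: [0.516, 0.027, 0.0392]
orientation: [[0.996, 0.087, 0.0], [0.087, -0.996, 0.0], [0.0, -0.0, -1.0]]
force: [0.0, -0.1, -2.3]
width: 0.15
grasp_force: 25.0
```

```bash
cat >> h.py <<'E'
def reds(p,z=.027):
    red,_,_=cols(p);N,l,st,c=cv2.connectedComponentsWithStats(red.astype(np.uint8))
    for i in range(1,N):
        if st[i,4]>20: print(st[i],c[i].round(1),to_world(p,c[i],z)[:2].round(4))
E
python3 - <<'E'
from h import *
s=bot.state();print(s['t'],s['position'],s['orientation'][:2,0],s['force'],s['width'])
p=shot('wrist','w18');reds(p,.04)
E
```

```text
48.125 [0.51599807 0.0270147  0.03920623] [0.99619869 0.08710891] [ 0.01729388 -0.07507573 -2.2513626 ] 0.15029463671210888
[302  47  31  22 631] [316.6  58. ] [0.5989 0.0353]
[406  96  29  20 512] [420.3 105.9] [ 0.584  -0.0091]
[500 101  33  20 584] [516.1 110.1] [ 0.5857 -0.049 ]
[300 155  34  29 897] [317.  169.4] [0.5538 0.0312]
[398 189  32  27 714] [413.1 202.4] [ 0.5427 -0.0124]
[486 191  35  28 746] [503.1 205.9] [ 0.5445 -0.0524]
```

Call:
{"method": "move_arm", "body": {"moves": [{"grip": 0.1,"translation": [-9,-1,4],"turn": [0,0,0]},{"grip": 0.1,"translation": [-17,-2,4],"turn": [0,0,0]},{"grip": 0.1,"translation": [-17,-2,0],"turn": [0,0,0]},{"grip": 0.1,"translation": [-17,-2,-8],"turn": [0,0,0]},{"grip": 0.1,"translation": [-17,-2,-14],"turn": [0,0,0]},{"grip": 0.1,"translation": [-17,-2,-18],"turn": [0,0,0]},{"grip": 0.1,"translation": [-17,-2,-19],"turn": [0,0,0]},{"grip": 0.1,"translation": [-17,-2,-19],"turn": [0,0,0]},{"grip": 0.38,"translation": [-17,-2,-19],"turn": [0,0,0]},{"grip": 0.38,"translation": [-17,-2,-19],"turn": [0,0,0]},{"grip": 0.38,"translation": [-17,-2,10],"turn": [0,0,0]},{"grip": 0.38,"translation": [-20,-2,60],"turn": [0,0,0]}]}}

```text
t: 49.68
position: [0.4946, 0.0248, 0.0975]
orientation: [[0.996, 0.087, -0.004], [0.087, -0.996, 0.0], [-0.004, -0.001, -1.0]]
force: [1.0, 0.6, 0.9]
width: 0.38
grasp_force: 0.0
```

Call:
{"method": "move_arm", "body": {"moves": [{"grip": 0.5,"translation": [0,-20,55],"turn": [0,0,0.1]},{"grip": 0.5,"translation": [5,-50,100],"turn": [0,0,0.27]},{"grip": 0.5,"translation": [15,-90,140],"turn": [0,0,0.44]},{"grip": 0.5,"translation": [25,-130,150],"turn": [0,0,0.61]},{"grip": 0.62,"translation": [35,-175,150],"turn": [0,0,0.78]},{"grip": 0.62,"translation": [45,-220,150],"turn": [0,0,0.95]},{"grip": 0.62,"translation": [55,-265,150],"turn": [0,0,1.12]},{"grip": 0.62,"translation": [65,-310,150],"turn": [0,0,1.29]},{"grip": 0.62,"translation": [75,-355,150],"turn": [0,0,1.46]},{"grip": 0.62,"translation": [86,-395,150],"turn": [0,0,1.6]},{"grip": 0.62,"translation": [90,-402,150],"turn": [0,0,1.697]},{"grip": 0.62,"translation": [90,-402,150],"turn": [0,0,1.697]}]}}

```text
t: 51.18
position: [0.5857, -0.3778, 0.2469]
orientation: [[-0.21, 0.978, -0.001], [0.978, 0.21, 0.002], [0.002, -0.001, -1.0]]
force: [0.9, 0.3, 0.2]
width: 0.62
grasp_force: 0.0
```

```bash

python3 - <<'E'
from h import *
s=bot.state();print(s['t'],s['position'],s['orientation'][:2,0])
p=shot('wrist','w19');rep(p,'scanner:.045 scanner_window:.025')
for n in('top','scene'):
    p=shot(n,n+'19');print(n);rep(p,'column1:.02 column1_red:.02',n=5)
    red,_,_=cols(p);N,l,st,c=cv2.connectedComponentsWithStats(red.astype(np.uint8))
    for i in range(1,N):
        X=to_world(p,c[i],.025)
        if st[i,4]>3 and .35<X[0]<.7 and -.2<X[1]<.42: print(st[i],c[i].round(1),X.round(3))
E
```

```text
51.175 [ 0.58570451 -0.37783301  0.24689427] [-0.20978184  0.97774618]
scanner [([317.0, 172.0], 0.96, [0.5841, -0.3762])]
scanner_window [([318.0, 87.0], 0.63, [0.568, -0.2941]), ([342.0, 351.0], 0.61, [0.6608, -0.5893])]
top
column1 [([326.0, 200.0], 0.72, [0.51, -0.0794]), ([307.0, 202.0], 0.61, [0.5036, -0.0171]), ([292.0, 202.0], 0.51, [0.503, 0.032])]
column1_red [([305.0, 165.0], 0.18, [0.6271, -0.0092])]
[319 175   4   3  10] [320.5 176.2] [ 0.588 -0.062  0.025]
[291 177   4   2   8] [292.5 177.5] [0.583 0.032 0.025]
[305 176   4   2   7] [306.7 176.4] [ 0.587 -0.016  0.025]
[306 189   4   4  14] [307.4 190.3] [ 0.541 -0.018  0.025]
[320 189   4   3  11] [321.4 189.9] [ 0.542 -0.065  0.025]
[292 190   4   3  12] [293.5 191. ] [0.538 0.028 0.025]
scene
column1 [([318.0, 211.0], 0.79, [0.5088, -0.0656]), ([349.0, 202.0], 0.72, [0.5014, 0.0351]), ([333.0, 208.0], 0.68, [0.5093, -0.0199]), ([343.0, 225.0], 0.17, [0.5836, -0.0192])]
column1_red [([355.0, 231.0], 0.45, [0.6172, 0.0])]
[350 208   6   5  16] [352.1 209.6] [0.54  0.027 0.025]
[336 212   4   5  15] [337.3 213.7] [ 0.542 -0.02   0.025]
[321 216   5   5  14] [323.1 217.7] [ 0.544 -0.064  0.025]
[359 219   5   4  16] [361.  220.5] [0.589 0.032 0.025]
[344 223   4   5  16] [345.5 225. ] [ 0.591 -0.016  0.025]
[329 228   5   5  19] [330.6 229.8] [ 0.594 -0.061  0.025]
```

Call:
{"method": "move_arm", "body": {"grip_force": 40, "moves": [{"grip": 0.62,"translation": [0,0,-55],"turn": [0,0,0]},{"grip": 0.62,"translation": [0,0,-110],"turn": [0,0,0]},{"grip": 0.62,"translation": [0,0,-150],"turn": [0,0,0]},{"grip": 0.62,"translation": [0,0,-175],"turn": [0,0,0]},{"grip": 0.62,"translation": [0,0,-192],"turn": [0,0,0]},{"grip": 0.62,"translation": [0,0,-200],"turn": [0,0,0]},{"grip": 0.62,"translation": [0,0,-200],"turn": [0,0,0]},{"grip": 0.3,"translation": [0,0,-200],"turn": [0,0,0]},{"grip": 0.3,"translation": [0,0,-200],"turn": [0,0,0]},{"grip": 0.3,"translation": [0,0,-200],"turn": [0,0,0]},{"grip": 0.3,"translation": [0,0,-200],"turn": [0,0,0]}]}}

```text
t: 53.0
position: [0.5863, -0.3775, 0.0493]
orientation: [[-0.212, 0.977, 0.001], [0.977, 0.212, -0.001], [-0.001, 0.001, -1.0]]
force: [-0.8, 0.1, 5.2]
width: 0.383
grasp_force: 40.0
```

Call:
{"method": "move_arm", "body": {"moves": [{"grip": 0.3,"translation": [0,0,25],"turn": [0,0,0]},{"grip": 0.3,"translation": [0,0,65],"turn": [0,0,0]},{"grip": 0.3,"translation": [0,0,100],"turn": [0,0,-0.05]},{"grip": 0.3,"translation": [-10,20,110],"turn": [0,0,-0.2]},{"grip": 0.3,"translation": [-20,60,110],"turn": [0,0,-0.36]},{"grip": 0.3,"translation": [-30,100,110],"turn": [0,0,-0.53]},{"grip": 0.3,"translation": [-40,145,110],"turn": [0,0,-0.7]},{"grip": 0.3,"translation": [-52,190,110],"turn": [0,0,-0.87]},{"grip": 0.3,"translation": [-64,235,110],"turn": [0,0,-1.04]},{"grip": 0.3,"translation": [-75,280,110],"turn": [0,0,-1.21]},{"grip": 0.3,"translation": [-84,325,110],"turn": [0,0,-1.38]},{"grip": 0.3,"translation": [-88,350,110],"turn": [0,0,-1.54]}]}}

```text
t: 54.5
position: [0.497, -0.0247, 0.1585]
orientation: [[0.971, 0.239, -0.0], [0.239, -0.971, 0.0], [-0.0, -0.0, -1.0]]
force: [-0.3, -0.1, -0.2]
width: 0.386
grasp_force: 40.0
```

Call:
{"method": "move_arm", "body": {"moves": [{"grip": 0.3,"translation": [-2,4,-20],"turn": [0,0,-0.1]},{"grip": 0.3,"translation": [-4,7,-40],"turn": [0,0,-0.157]},{"grip": 0.3,"translation": [-4,7,-57],"turn": [0,0,-0.157]},{"grip": 0.3,"translation": [-4,7,-57],"turn": [0,0,-0.157]},{"grip": 0.3,"translation": [-4,7,-57],"turn": [0,0,-0.157]},{"grip": 0.3,"translation": [-4,7,-57],"turn": [0,0,-0.157]}]}}

```text
t: 55.25
position: [0.4945, -0.0205, 0.1021]
orientation: [[0.996, 0.087, 0.001], [0.087, -0.996, -0.0], [0.001, 0.0, -1.0]]
force: [0.5, 0.1, -1.3]
width: 0.383
grasp_force: 40.0
```

```bash

python3 - <<'E'
from h import *
s=bot.state();print(s['t'],s['position'],s['orientation'][:,0],s['force'],s['width'])
p=shot('wrist','w20');reds(p)
O=s['orientation'];w=s['position']+.089*O[:,0]+.024*O[:,2];b=np.cos(.96)*O[:,0]+np.sin(.96)*O[:,2]
print('win',w,'hit',w+b*(w[2]-.02)/-b[2],'dist',(w[2]-.02)/-b[2])
# bars: dark transitions on the label in the picture (white region)
g=cv2.cvtColor(p['image'],cv2.COLOR_RGB2GRAY)
W=(g[:40]>225).astype(np.uint8);n,l,st,c=cv2.connectedComponentsWithStats(W)
for i in range(1,n):
    if st[i,4]>150: print(st[i],c[i].round(1),[to_world(p,q,.02)[:2].round(4) for q in((st[i,0],st[i,1]+st[i,3]),(st[i,0]+st[i,2],st[i,1]+st[i,3]))])
q=shot('scene','s20');rep(q,'barcode:.02 scanner_window:.077');q=shot('top','t20');rep(q,'barcode:.02 column1:.02')
E
```

```text
55.25 [ 0.49445201 -0.02045929  0.10210597] [0.99622656 0.08678339 0.00112986] [ 0.50903604  0.07779922 -1.32761748] 0.3826221350793635
[235  53  15  14 190] [241.5  59.3] [0.5819 0.0334]
[385  59  20  14 249] [395.2  65.3] [ 0.5864 -0.0592]
[237 127  11  18 133] [240.7 136.6] [0.5358 0.0323]
[379 131  23  20 282] [393.4 141.8] [ 0.5408 -0.0644]
win [ 0.58314372 -0.0127394   0.07820655] hit [ 0.62383968 -0.0092094   0.02      ] dist 0.07110994313646841
[ 250    0  135   26 2119] [316.   12.8] [array([0.6021, 0.0304]), array([ 0.6091, -0.0513])]
[ 159    0  317   36 1427] [333.6  30.8] [array([0.5917, 0.0855]), array([ 0.6083, -0.1074])]
barcode [([355.0, 234.0], 0.57, [0.6264, -0.0033])]
scanner_window [([179.0, 175.0], 0.77, [0.2839, -0.4208]), ([350.0, 207.0], 0.68, [0.5793, -0.0011]), ([114.0, 318.0], 0.66, [0.7247, -0.5771])]
barcode [([306.0, 164.0], 0.63, [0.6291, -0.0139])]
column1 [([369.0, 132.0], 0.67, [0.7384, -0.2259]), ([281.0, 202.0], 0.46, [0.5011, 0.0687]), ([229.0, 127.0], 0.42, [0.7525, 0.2482])]
```

Call:
{"method": "move_arm", "body": {"moves": [{"grip": 0.3,"translation": [0,0,0],"turn": [0,0,0]},{"grip": 0.3,"translation": [0,0,0],"turn": [0,0,0]},{"grip": 0.3,"translation": [0,0,0],"turn": [0,0,0]},{"grip": 0.3,"translation": [0,0,0],"turn": [0,0,0]},{"grip": 0.3,"translation": [0,0,0],"turn": [0,0,0]},{"grip": 0.3,"translation": [0,0,0],"turn": [0,0,0]},{"grip": 0.3,"translation": [0,0,0],"turn": [0,0,0]},{"grip": 0.3,"translation": [0,0,0],"turn": [0,0,0]},{"grip": 0.3,"translation": [0,0,0],"turn": [0,0,0]},{"grip": 0.3,"translation": [0,0,0],"turn": [0,0,0]},{"grip": 0.3,"translation": [0,0,0],"turn": [0,0,0]},{"grip": 0.3,"translation": [0,0,0],"turn": [0,0,0]}]}}

```text
t: 57.1
position: [0.4939, -0.0202, 0.1015]
orientation: [[0.996, 0.087, 0.0], [0.087, -0.996, -0.0], [0.0, 0.0, -1.0]]
force: [-0.4, -0.0, -1.6]
width: 0.387
grasp_force: 40.0
```

Call:
{"method": "move_arm", "body": {"moves": [{"grip": 0.3,"translation": [0,0,0],"turn": [0,0,0]},{"grip": 0.3,"translation": [0,0,0],"turn": [0,0,0]},{"grip": 0.3,"translation": [0,0,0],"turn": [0,0,0]},{"grip": 0.3,"translation": [0,0,0],"turn": [0,0,0]},{"grip": 0.3,"translation": [0,0,0],"turn": [0,0,0]},{"grip": 0.3,"translation": [0,0,0],"turn": [0,0,0]}]}}

```text
t: 57.85
position: [0.4939, -0.0203, 0.1015]
orientation: [[0.996, 0.087, -0.0], [0.087, -0.996, -0.0], [-0.0, 0.0, -1.0]]
force: [1.1, -0.5, -1.7]
width: 0.382
grasp_force: 40.0
```

Call:
{"method": "move_arm", "body": {"moves": [{"grip": 0.3,"translation": [0,0,50],"turn": [0,0,0]},{"grip": 0.3,"translation": [2,-20,57],"turn": [0,0,0.16]},{"grip": 0.3,"translation": [8,-55,57],"turn": [0,0,0.33]},{"grip": 0.3,"translation": [16,-95,57],"turn": [0,0,0.5]},{"grip": 0.3,"translation": [26,-135,57],"turn": [0,0,0.67]},{"grip": 0.3,"translation": [36,-175,57],"turn": [0,0,0.84]},{"grip": 0.3,"translation": [46,-215,57],"turn": [0,0,1.01]},{"grip": 0.3,"translation": [58,-260,57],"turn": [0,0,1.18]},{"grip": 0.3,"translation": [72,-305,57],"turn": [0,0,1.35]},{"grip": 0.3,"translation": [84,-340,57],"turn": [0,0,1.52]},{"grip": 0.3,"translation": [92,-357,57],"turn": [0,0,1.697]},{"grip": 0.3,"translation": [92,-357,57],"turn": [0,0,1.697]}]}}

```text
t: 59.35
position: [0.5854, -0.3787, 0.1573]
orientation: [[-0.208, 0.978, -0.001], [0.978, 0.208, 0.001], [0.001, -0.0, -1.0]]
force: [0.6, 1.0, -2.6]
width: 0.383
grasp_force: 40.0
```

Call:
{"method": "move_arm", "body": {"moves": [{"grip": 0.3,"translation": [0,0,0],"turn": [0,0,0]},{"grip": 0.3,"translation": [0,0,0],"turn": [0,0,0]},{"grip": 0.3,"translation": [0,0,0],"turn": [0,0,0]}]}}

```text
t: 59.72
position: [0.586, -0.3765, 0.1589]
orientation: [[-0.212, 0.977, 0.0], [0.977, 0.212, -0.0], [-0.0, 0.0, -1.0]]
force: [0.3, 0.4, -1.4]
width: 0.386
grasp_force: 40.0
```

```bash

python3 - <<'E'
from h import *
s=bot.state();print(s['t'],s['position'],s['orientation'][:,0])
p=shot('scene','s21')
red,_,_=cols(p);N,l,st,c=cv2.connectedComponentsWithStats(red.astype(np.uint8))
for i in range(1,N):
    X=to_world(p,c[i],.025)
    if st[i,4]>3 and .35<X[0]<.7 and -.2<X[1]<.42: print(st[i],c[i].round(1),X.round(3))
E
```

```text
59.725 [ 0.58601638 -0.37649649  0.15890997] [-2.11625879e-01  9.77350623e-01 -4.97934065e-04]
[350 208   6   5  16] [352.1 209.6] [0.54  0.027 0.025]
[335 212   6   5  17] [337.2 213.6] [ 0.541 -0.02   0.025]
[321 216   5   5  16] [322.8 217.9] [ 0.544 -0.065  0.025]
[359 219   5   4  16] [361.  220.5] [0.589 0.032 0.025]
[344 223   5   5  17] [345.6 225. ] [ 0.591 -0.015  0.025]
[329 228   5   5  17] [330.7 229.8] [ 0.594 -0.061  0.025]
```

Call:
{"method": "move_arm", "body": {"moves": [{"grip": 0.3,"translation": [0,-1,-35],"turn": [0,0,0]},{"grip": 0.3,"translation": [0,-1,-65],"turn": [0,0,0]},{"grip": 0.3,"translation": [0,-1,-88],"turn": [0,0,0]},{"grip": 0.3,"translation": [0,-1,-101],"turn": [0,0,0]},{"grip": 0.3,"translation": [0,-1,-107],"turn": [0,0,0]},{"grip": 0.3,"translation": [0,-1,-110],"turn": [0,0,0]},{"grip": 0.3,"translation": [0,-1,-110.5],"turn": [0,0,0]},{"grip": 0.3,"translation": [0,-1,-110.5],"turn": [0,0,0]}]}}

```text
t: 60.78
position: [0.5864, -0.3783, 0.0493]
orientation: [[-0.212, 0.977, 0.001], [0.977, 0.212, -0.001], [-0.001, 0.001, -1.0]]
force: [-1.3, 2.3, 5.9]
width: 0.386
grasp_force: 40.0
```

In contact with the rest at the same pose as it was picked up from; releasing and withdrawing.

Call:
{"method": "move_arm", "body": {"moves": [{"grip": 0.62,"translation": [0,0,0],"turn": [0,0,0]},{"grip": 0.62,"translation": [0,0,0],"turn": [0,0,0]},{"grip": 0.62,"translation": [0,0,25],"turn": [0,0,0]},{"grip": 0.62,"translation": [0,0,80],"turn": [0,0,0]},{"grip": 0.62,"translation": [0,0,140],"turn": [0,0,0]},{"grip": 0.62,"translation": [0,0,200],"turn": [0,0,0]},{"grip": 0.62,"translation": [0,0,240],"turn": [0,0,0]},{"grip": 0.62,"translation": [0,0,240],"turn": [0,0,0]},{"grip": 0.62,"translation": [0,0,240],"turn": [0,0,0]}]}}

```text
t: 61.9
position: [0.5856, -0.3783, 0.2871]
orientation: [[-0.212, 0.977, -0.001], [0.977, 0.212, 0.0], [0.0, -0.001, -1.0]]
force: [0.2, 0.5, -0.3]
width: 0.622
grasp_force: 0.0
```

```bash

python3 - <<'E'
from h import *
s=bot.state();print(s['t'],s['position'],s['orientation'][:2,0])
p=shot('wrist','w22');rep(p,'scanner:.045 scanner_rest:0 scanner_window:.025')
hsv=cv2.cvtColor(p['image'],cv2.COLOR_RGB2HSV)
O=((hsv[...,0]>5)&(hsv[...,0]<20)&(hsv[...,1]>180)&(hsv[...,2]>180)).astype(np.uint8);n,l,st,c=cv2.connectedComponentsWithStats(O)
for i in range(1,n):
    if st[i,4]>30:print('orange',st[i],to_world(p,c[i],.071)[:2].round(4))
p=shot('top','t22');rep(p,'scanner:.045 vial_rack:.004 spanner:.019 column1:.02')
p=shot('scene','s22');rep(p,'scanner:.045 vial_rack:.004 spanner:.019 column1:.02')
red,_,_=cols(p);N,l,st,c=cv2.connectedComponentsWithStats(red.astype(np.uint8))
for i in range(1,N):
    X=to_world(p,c[i],.025)
    if st[i,4]>3 and .35<X[0]<.7 and -.2<X[1]<.42: print(c[i].round(1),X.round(3))
# orange sticker before (w12 pose unknown): compare top pictures
for f in('t12','t22'):
    a=cv2.cvtColor(cv2.imread('pics/'+f+'.png'),cv2.COLOR_BGR2HSV);O=((a[...,0]>5)&(a[...,0]<20)&(a[...,1]>150)&(a[...,2]>150)).astype(np.uint8);n,l,st,c=cv2.connectedComponentsWithStats(O);print(f,[(c[i].round(1).tolist(),st[i,4]) for i in range(1,n) if st[i,4]>5])
E
```

```text
61.9 [ 0.58555132 -0.37831213  0.28706258] [-0.21161667  0.9773527 ]
scanner [([319.0, 288.0], 0.84, [0.618, -0.5237]), ([319.0, 165.0], 0.68, [0.5861, -0.3756])]
scanner_rest []
scanner_window [([337.0, 329.0], 0.63, [0.6567, -0.5886]), ([315.0, 88.0], 0.6, [0.5648, -0.2954])]
orange [310 132  15  21 307] [ 0.5784 -0.3487]
scanner [([394.0, 306.0], 0.97, [0.1627, -0.3058]), ([232.0, 126.0], 0.7, [0.752, 0.2332]), ([415.0, 176.0], 0.61, [0.5901, -0.3759])]
vial_rack []
spanner [([283.0, 203.0], 0.79, [0.4985, 0.0638]), ([300.0, 115.0], 0.37, [0.7957, 0.0103])]
column1 [([306.0, 203.0], 0.79, [0.4996, -0.0142]), ([323.0, 200.0], 0.78, [0.5089, -0.071]), ([297.0, 202.0], 0.69, [0.5017, 0.0176])]
scanner [([210.0, 250.0], 0.86, [0.5774, -0.3755]), ([212.0, 166.0], 0.69, [0.2272, -0.32]), ([143.0, 296.0], 0.67, [0.6637, -0.5321]), ([210.0, 218.0], 0.39, [0.4645, -0.3606])]
vial_rack [([204.0, 219.0], 0.6, [0.4177, -0.3777])]
spanner [([362.0, 198.0], 0.6, [0.4947, 0.079])]
column1 [([349.0, 204.0], 0.71, [0.5086, 0.0329]), ([334.0, 210.0], 0.64, [0.5181, -0.0207]), ([318.0, 210.0], 0.6, [0.5035, -0.0652]), ([360.0, 197.0], 0.57, [0.4918, 0.0743])]
[352.3 209.6] [0.54  0.028 0.025]
[337.4 213.6] [ 0.541 -0.019  0.025]
[322.8 217.9] [ 0.544 -0.065  0.025]
[361.  220.5] [0.589 0.032 0.025]
[345.6 225.2] [ 0.592 -0.016  0.025]
[330.6 229.5] [ 0.594 -0.061  0.025]
t12 [([377.9, 124.7], np.int32(110)), ([408.7, 177.6], np.int32(22)), ([409.5, 302.4], np.int32(52))]
t22 [([377.9, 124.6], np.int32(109)), ([408.7, 177.6], np.int32(22)), ([409.4, 302.4], np.int32(50))]
```

Everything is in place, and the scanner's sticker is at the same pixel as before (408.7, 177.6).

```bash
python3 -c "
from bench import bot
print(bot.job_done())"
```

```text
the job is handed in; nothing more can be done
None
```

I handed the job in at about 62 s: the vial rack is upright in the spill tray, the three columns present and the spanner are in the tray (red ends to the label), and the scanner is back in its rest after holding on the barcode for over 2 s at about 7 cm. One column had slid about 17 mm towards the label end while I first had the scanner out, so I put the scanner back, reseated the column and scanned again; nothing confirms that the scanner actually read the label.

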